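# Gauge and sort the shelf-post sleeves

## Task

Before the pantry shelving goes up, check the grey post sleeves on the gauge stand: first turn both of its black knobs clockwise to their stops, then, from the shortest sleeve to the tallest, slide each one upright over the steel gauge post and let it down as far as it goes. A sleeve that goes right down to the block is to stand upright in the white basket, one that stops short is to stand upright in the cardboard tray; leave the knobs tight and everything else where it is.

Things in the scene. Friction and masses are not known exactly. Their poses are not given: they have to be found in the camera images.
- sleeve_short_a: post sleeve: plain grey plastic tube, 60 mm long, 54 mm outside diameter, open ends with a 36 mm mouth, 0.14 to 0.28 kg, weighted foot, standing upright at the start. Origin at the centre of its lower end, z up along the tube. None from the start if absent. At most one of each length is present, of this length always one. Good or tight: the outside does not show which.
- sleeve_short_b: post sleeve: plain grey plastic tube, 60 mm long, 54 mm outside diameter, open ends with a 36 mm mouth, 0.14 to 0.28 kg, weighted foot, standing upright at the start. Origin at the centre of its lower end, z up along the tube. None from the start if absent. At most one of each length is present, of this length always one. Good or tight: the outside does not show which.
- sleeve_medium_a: post sleeve: plain grey plastic tube, 72 mm long, 54 mm outside diameter, open ends with a 36 mm mouth, 0.14 to 0.28 kg, weighted foot, standing upright at the start. Origin at the centre of its lower end, z up along the tube. None from the start if absent. At most one of each length is present, of this length always one. Good or tight: the outside does not show which.
- sleeve_medium_b: post sleeve: plain grey plastic tube, 72 mm long, 54 mm outside diameter, open ends with a 36 mm mouth, 0.14 to 0.28 kg, weighted foot, standing upright at the start. Origin at the centre of its lower end, z up along the tube. None from the start if absent. At most one of each length is present, of this length always one. Good or tight: the outside does not show which.
- sleeve_tall_a: post sleeve: plain grey plastic tube, 84 mm long, 54 mm outside diameter, open ends with a 36 mm mouth, 0.14 to 0.28 kg, weighted foot, standing upright at the start. Origin at the centre of its lower end, z up along the tube. None from the start if absent. At most one of each length is present. Good or tight: the outside does not show which.
- sleeve_tall_b: post sleeve: plain grey plastic tube, 84 mm long, 54 mm outside diameter, open ends with a 36 mm mouth, 0.14 to 0.28 kg, weighted foot, standing upright at the start. Origin at the centre of its lower end, z up along the tube. None from the start if absent. At most one of each length is present. Good or tight: the outside does not show which.
- post_foot (a point): gauge stand: fixed steel block 85 x 240 mm, 22 mm thick, with an upright post, 31 mm diameter, 45 mm high (top bevelled 4 mm), in the middle. Point: foot of the post on its axis, on the block's top face; z up, y along the block towards the left knob. A good sleeve slides down to the block; a tight one is stopped by a collar inside and stands 23 mm above the block, on the post.
- knob_left_grip (a point): black bar knob on the block, 88 mm from the post on its +y side. Point: on the knob's axis at the height to grip, 37 mm above the block's top face. The bar is 42 mm long, 14 mm wide, 32 mm high, its top 7 mm above this point; x of this frame is along the bar and turns with it. A round disc 44 mm wide lies under the bar, its top 23 mm below this point.
- knob_left (a joint): turn of the left knob, rad: grows clockwise seen from above, starts between 0 and 0.5, end stop at 2.4. Stays where it is left; light friction of about 0.06 N m.
- knob_right_grip (a point): the same on the other knob, on the block's -y side, 88 mm from the post.
- knob_right (a joint): turn of the right knob, rad: grows clockwise seen from above, starts between 0 and 0.5, end stop at 2.4. Stays where it is left; light friction of about 0.06 N m.
- basket_in (a point): shallow white plastic basket, fixed, outside 280 mm (x) by 170 mm (y), walls 4 mm thick and 30 mm high, with pale slots and a small loop at each end. This point is the centre of its inner floor, 4 mm above the worktop. For good sleeves. May be left or right.
- carton_in (a point): shallow brown cardboard tray, fixed, outside 260 mm (x) by 180 mm (y), walls 4 mm thick and 22 mm high. This point is the centre of its inner floor, 4 mm above the worktop. For tight sleeves. May be left or right.
- tin_left: bystander: flat round tin, 80 mm diameter, 42 mm high, origin at the centre of its underside; leave it where it stands.
- tin_right: bystander: flat round tin, 80 mm diameter, 42 mm high, origin at the centre of its underside; leave it where it stands.
- spice_jar: bystander: small jar, 48 mm diameter, 75 mm high (absent in some runs), origin at the centre of its underside; leave it where it stands.
- pepper_jar: bystander: small jar, 48 mm diameter, 65 mm high, origin at the centre of its underside; leave it where it stands.
Mind the look-alikes: they are no part of the job. What is shaped like the sleeve_short_b but blue or orange is not meant.

How it is judged:
On the way, in this order (a step that is already met when the one before it is completed fails the run):
1. both hold-down knobs are turned clockwise to their end stops (value of joint each of knob_left, knob_right above 2.3 rad), for 0.2 s.
2. the short sleeve, if present, is upright over the gauge post, let down as far as it goes (horizontal distance between sleeve_short_a and post_foot below 0.007 m and angle between sleeve_short_a's own z axis and vertical below 0.15 rad and z of sleeve_short_a in the frame of post_foot below 0.004 m), for 0.2 s.
3. the short sleeve, if present, is upright over the gauge post, let down as far as it goes (horizontal distance between sleeve_short_b and post_foot below 0.007 m and angle between sleeve_short_b's own z axis and vertical below 0.15 rad and z of sleeve_short_b in the frame of post_foot below 0.029 m), for 0.2 s.
4. the medium sleeve, if present, is upright over the gauge post, let down as far as it goes (horizontal distance between sleeve_medium_a and post_foot below 0.007 m and angle between sleeve_medium_a's own z axis and vertical below 0.15 rad and z of sleeve_medium_a in the frame of post_foot below 0.029 m), for 0.2 s.
5. the medium sleeve, if present, is upright over the gauge post, let down as far as it goes (horizontal distance between sleeve_medium_b and post_foot below 0.007 m and angle between sleeve_medium_b's own z axis and vertical below 0.15 rad and z of sleeve_medium_b in the frame of post_foot below 0.004 m), for 0.2 s.
6. the tall sleeve, if present, is upright over the gauge post, let down as far as it goes (horizontal distance between sleeve_tall_a and post_foot below 0.007 m and angle between sleeve_tall_a's own z axis and vertical below 0.15 rad and z of sleeve_tall_a in the frame of post_foot below 0.004 m), for 0.2 s.
7. the tall sleeve, if present, is upright over the gauge post, let down as far as it goes (horizontal distance between sleeve_tall_b and post_foot below 0.007 m and angle between sleeve_tall_b's own z axis and vertical below 0.15 rad and z of sleeve_tall_b in the frame of post_foot below 0.029 m), for 0.2 s.
At the end, for the whole second after the job is handed in: both knobs within 0.1 rad of their stops; every good sleeve stands upright (within 0.15 rad) on the floor of the white basket and every tight one on the floor of the cardboard tray, its origin at least 25 mm inside the outer edges and within 8 mm of the floor, at rest (all of step 1 and x of sleeve_short_a in the frame of basket_in between -0.115 and 0.115 m and y of sleeve_short_a in the frame of basket_in between -0.06 and 0.06 m and z of each of sleeve_short_a, sleeve_medium_b, sleeve_tall_a in the frame of basket_in below 0.008 m and angle between each of sleeve_short_a, sleeve_short_b, sleeve_medium_a, sleeve_medium_b, sleeve_tall_a, sleeve_tall_b's own z axis and vertical below 0.15 rad and linear speed of each of sleeve_short_a, sleeve_short_b, sleeve_medium_a, sleeve_medium_b, sleeve_tall_a, sleeve_tall_b below 0.03 m/s and x of sleeve_short_b in the frame of carton_in between -0.105 and 0.105 m and y of sleeve_short_b in the frame of carton_in between -0.065 and 0.065 m and z of each of sleeve_short_b, sleeve_medium_a, sleeve_tall_b in the frame of carton_in below 0.008 m and x of sleeve_medium_a in the frame of carton_in between -0.105 and 0.105 m and y of sleeve_medium_a in the frame of carton_in between -0.065 and 0.065 m and x of sleeve_medium_b in the frame of basket_in between -0.115 and 0.115 m and y of sleeve_medium_b in the frame of basket_in between -0.06 and 0.06 m and x of sleeve_tall_a in the frame of basket_in between -0.115 and 0.115 m and y of sleeve_tall_a in the frame of basket_in between -0.06 and 0.06 m and x of sleeve_tall_b in the frame of carton_in between -0.105 and 0.105 m and y of sleeve_tall_b in the frame of carton_in between -0.065 and 0.065 m); the robot touches nothing.
It fails at once if a bystander (tin or small jar) is pushed more than 30 mm or tipped over (distance of any of tin_left, tin_right, spice_jar, pepper_jar from where it was at the start of the episode above 0.03 m or angle between any of tin_left, tin_right, spice_jar, pepper_jar's own z axis and vertical above 0.4 rad).
Of sleeve_short_a, sleeve_short_b only 1 to 1 are there at a start; the rules pass over those that are not, and their reading is None.
Of sleeve_medium_a, sleeve_medium_b only 1 to 1 are there at a start; the rules pass over those that are not, and their reading is None.
Of sleeve_tall_a, sleeve_tall_b, spice_jar only 1 to 1 are there at a start; the rules pass over those that are not, and their reading is None.
At some moment in a run one of sleeve_short_a, sleeve_short_b, sleeve_medium_a, sleeve_medium_b, sleeve_tall_a, sleeve_tall_b may be knocked a few centimetres aside while the robot is not near it.
It also fails if it takes over 210 s, if anything falls off the work surface, if the arm or the gripper's body presses on something with over 40 N, if the wrist force passes 120 N, or if a joint passes its speed limit or range.

## Robot

A 7-joint arm with a two-finger parallel gripper is mounted at the origin on the work surface. World frame = base frame: x ahead of the robot, y to its left, z up, the work surface at z = 0. Lengths are in m, angles in rad, forces in N, time in s.
With the tool pointing down it reaches from about 0.4 to 0.85 m from the base axis. Payload 4.5 kg.
Tool frame: the origin (TCP) lies at the very end of the fingers, on their centre line; the grasp point (between the pads) lies 19 mm behind it; y points along the fingers, x is the direction in which the jaws open and shut, and the axes are right-handed (so a half turn about y gives the same grasp; the last joint's range is limited). The gripper opens to 88 mm and grips with 3 to 60 N. Pads are 18 mm wide; open, the fingers measure 123 mm over their backs; the gripper's body (75 mm by 187 mm) begins 45 mm behind the grasp point.
Start: joints at [-1.151, 0.689, -0.195, 1.565, 0.157, 0.902, -0.215], TCP at [0.235, 0.579, 0.239] pointing down, gripper open.
Joint ranges: [-3.01, 3.01], [-0.46, 2.08], [-1.47, 1.51], [0.13, 2.56], [-1, 4.14], [0.04, 2.09], [-2.66, 2.66]. Speed limits (rad/s): [2.57, 2.57, 3.14, 3.14, 3.14, 3.14, 3.14].

## Interface

Orientations are given as a unit quaternion [x, y, z, w].
In Python, from bench import sensors, cams, order gives the robot as it stands.
- The arm moves only by the tool move_arm, never from a script. Its argument "increments" is one flat list of numbers, 7 for each row, row after row: the shift along the world's x, y, z in mm, then the turn, a rotation vector about the world's x, y, z in rad, then the closure in counts, from 0 (fully open) to 255 (shut). A call has 1 to 12 rows; each row shifts and turns the commanded pose from where the row before left it; what a row does not reach is not made up. A row lasts 1/8 s, in which the tool goes at most 62.5 mm and 10.7 degrees, less where a joint would pass 70% of its speed; a pose out of reach is approached as far as the arm can. A call with a gripper value outside its range is refused whole. The fingers move at their own pace and stop on an object; "squeeze" is the grip in N (left out, the last holds). Time passes only in rows, so rows that do not move let the fingers close. It gives the time, the measured TCP pose, the force and the opening at its end, in the units of the state.
- sensors.get_obs(): the state, without advancing time (a new reading comes with each control period).
- cams.read_camera(name): name is "side" or "top" or "wrist"; returns the picture (480x640x3 uint8, red, green, blue); there is no depth.
- cams.camera_params(name): a dict with "K" (3x3 intrinsics, pixels), "pose" (4x4, takes a point from camera to world coordinates); the wrist camera has in their place "tool_from_camera" (4x4, takes a point from camera to tool coordinates, whose origin is the TCP and whose axes are the tool frame's). Camera axes: x right, y up, looking along -z (the intrinsics and any distortion apply to the point x, -y, -z); pixel columns grow to the right and rows downward; lengths in m; the calibration is good to about 2 mm. The wrist camera is an equidistant fisheye: a pixel r from the principal point sees the ray r / f radians off the axis. A picture is of the moment at which its call begins: read the wrist's pose just before it. camera_params takes no time and is no camera call.
- order.sign_off(): hands the job in, once; it reports no verdict.
The state is a dict: "time_s": time; "qpos": joint angles; "dq": joint speeds; "tau": joint torques, N m; "tcp_pos": TCP position; "eef_rot": TCP orientation; "ft_force": force on the tool from outside, world axes, zero at the start; "ft_torque": the same for the moment, N m; "finger_gap": finger opening in m.
Only numpy, scipy, OpenCV 4.12 (cv2) and the standard library are available. Lean on these libraries where they do the work, as an engineer would, in place of code of your own. Each camera call takes 0.05 s, during which the arm holds its last target.

## Working session

There is one attempt and no reset: what is moved stays moved. The work goes in short steps, Python scripts to look and compute and a tool call to move; the robot and the scene stay as the last step left them, time stands still between calls to the robot, and variables do not carry over. Pictures are saved under pics/ and viewed, and the job is handed in when it is done.

Besides the shell and the picture viewer there is one more tool, called after "Request:" as name(argument=value, ...), one argument or row to a line, values as JSON. move_arm: Moves the arm, as the interface text tells. Its arguments: {"type":"object","properties":{"increments":{"type":"array"},"squeeze":{"type":"number"}},"required":["increments"]}

```bash
mkdir -p pics; ls; cat > h.py <<'E'
import numpy as np, cv2
from bench import sensors, cams, order
def snap(n,f):
    im=cams.read_camera(n); cv2.imwrite('pics/'+f,im[:,:,::-1]); return im
def ray(n,u,v,z):
    p=cams.camera_params(n);K=np.array(p['K']);T=np.array(p['pose'])
    d=np.array([(u-K[0,2])/K[0,0],-(v-K[1,2])/K[1,1],-1.]);d=T[:3,:3]@d;o=T[:3,3]
    return o+d*(z-o[2])/d[2]
def proj(n,P):
    p=cams.camera_params(n);K=np.array(p['K']);T=np.array(p['pose'])
    c=T[:3,:3].T@(np.array(P)-T[:3,3]);return K[0,2]+K[0,0]*c[0]/-c[2],K[1,2]-K[1,1]*c[1]/-c[2]
E
python3 - <<'E'
from h import *
np.set_printoptions(precision=4,suppress=True)
print(sensors.get_obs())
for n in ('side','top','wrist'): snap(n,n+'0.png');print(n,cams.camera_params(n))
E
```

```text
pics
{'time_s': 0.0, 'qpos': array([-1.1512,  0.69  , -0.1945,  1.5663,  0.1573,  0.9025, -0.2151]), 'dq': array([ 0.    ,  0.0002,  0.0005, -0.0003, -0.0003, -0.0008, -0.0002]), 'tau': array([  0.0001, -52.7565,  -1.2668, -15.3427,  -0.0526,   0.0066,
         0.0002]), 'tcp_pos': array([0.235 , 0.5785, 0.2379]), 'eef_rot': array([ 0.587 ,  0.3944, -0.3954, -0.5862]), 'ft_force': array([-0.7992, -0.1829,  0.9195]), 'ft_torque': array([-0.0467, -0.0054,  0.0238]), 'finger_gap': 0.08806340511283815}
side {'K': array([[477.3356,   0.    , 330.031 ],
       [  0.    , 477.3356, 240.5055],
       [  0.    ,   0.    ,   1.    ]]), 'pose': array([[ 0.9586,  0.1716, -0.2271,  0.2675],
       [-0.2844,  0.604 , -0.7445, -0.735 ],
       [ 0.0095,  0.7783,  0.6278,  0.6861],
       [ 0.    ,  0.    ,  0.    ,  1.    ]])}
top {'K': array([[478.3509,   0.    , 313.0043],
       [  0.    , 478.3509, 242.8638],
       [  0.    ,   0.    ,   1.    ]]), 'pose': array([[ 0.0017,  0.9851, -0.1719,  0.3288],
       [-0.9999,  0.004 ,  0.013 ,  0.0031],
       [ 0.0135,  0.1719,  0.985 ,  1.1336],
       [ 0.    ,  0.    ,  0.    ,  1.    ]])}
wrist {'K': array([[371.6483,   0.    , 326.4843],
       [  0.    , 371.6483, 240.4173],
       [  0.    ,   0.    ,   1.    ]]), 'tool_from_camera': array([[ 1.    ,  0.0012, -0.0005,  0.0002],
       [-0.0009,  0.2938, -0.9559, -0.1458],
       [-0.001 ,  0.9559,  0.2938,  0.0762],
       [ 0.    ,  0.    ,  0.    ,  1.    ]])}
```

View pics/top0.png

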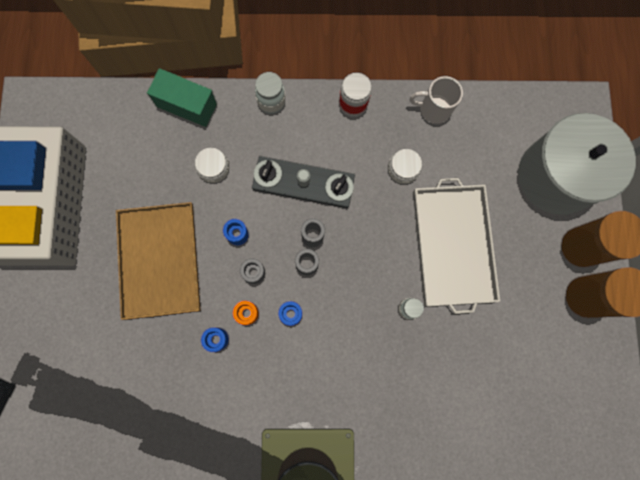

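View pics/side0.png

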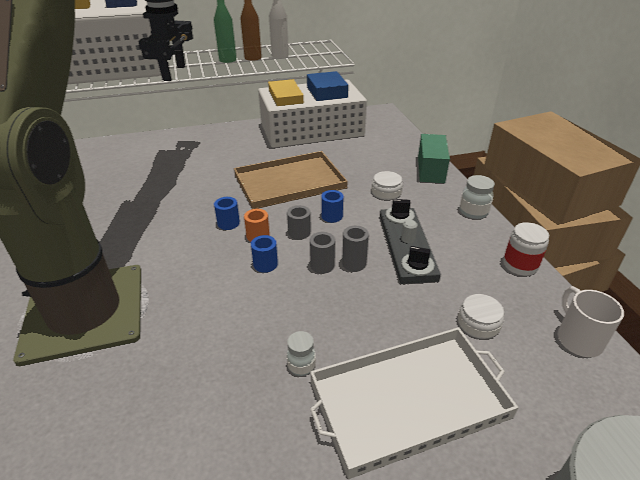

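View pics/wrist0.png

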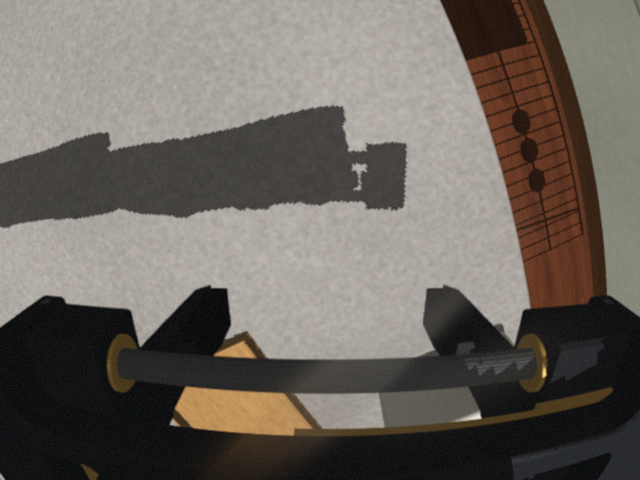

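```bash
python3 - <<'E'
from h import *
t=cv2.imread('pics/top0.png');s=cv2.imread('pics/side0.png')
cv2.imwrite('pics/tc.png',cv2.resize(t[140:300,190:380],None,fx=4,fy=3.75*4/3.75*0.93,interpolation=cv2.INTER_CUBIC))
cv2.imwrite('pics/tc.png',cv2.resize(t[145:290,225:375],None,fx=4,fy=4,interpolation=cv2.INTER_CUBIC))
cv2.imwrite('pics/sc.png',cv2.resize(s[180:290,270:460],None,fx=4,fy=4,interpolation=cv2.INTER_CUBIC))
cv2.imwrite('pics/tw.png',cv2.resize(t[140:340,100:510],None,fx=1.9,fy=1.9,interpolation=cv2.INTER_CUBIC))
E
```

```text
(no output)
```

View pics/tc.png

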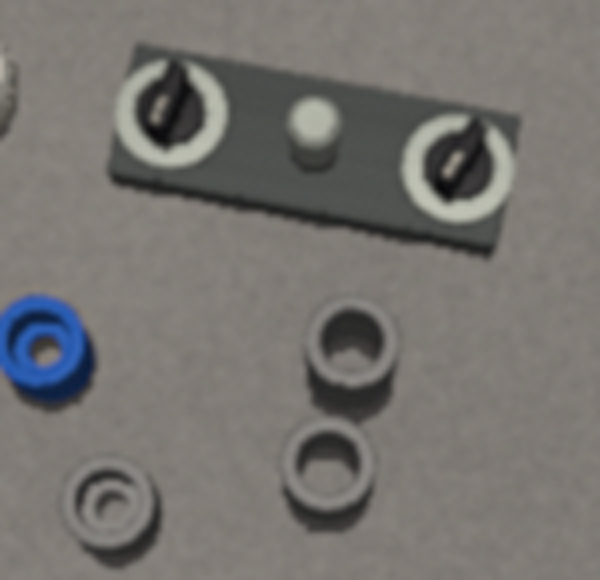

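View pics/sc.png

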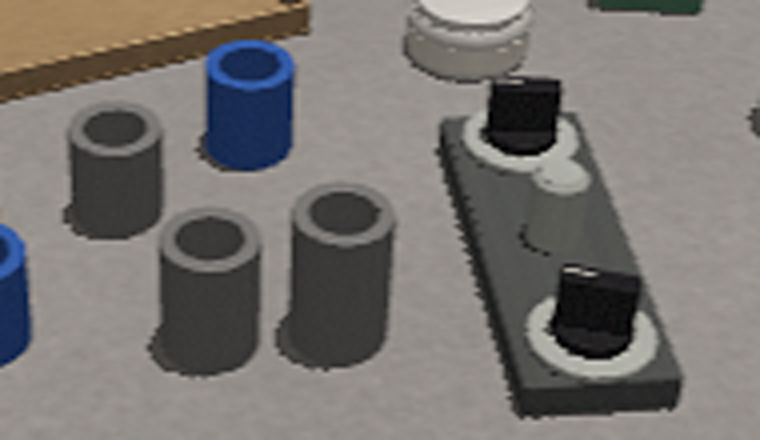

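View pics/tw.png

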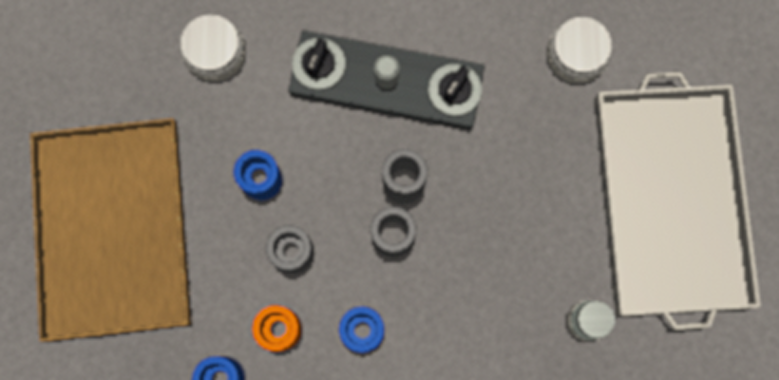

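```bash
python3 - <<'E'
from h import *
np.set_printoptions(precision=4,suppress=True)
for k,u,v,z in [('tall',313,230.75,.084),('med',307.25,261.25,.072),('short',252.75,271,.06),('post',303.5,175.5,.067),('kl',267.75,173,.036),('kr',339.75,186.75,.036),
 ('blueR',290.5,313,.06),('blueNear',235,231,.06),('orange',245.5,313,.06),('jar',410.5,306,.065),('tinL',211,163,.042),('tinR',406,164,.042)]+[('b',100+x/1.9,140+y/1.9,.03) for x,y in[(599,93),(731,87),(758,305),(619,315)]]+[('c',100+x/1.9,140+y/1.9,.022) for x,y in[(32,134),(176,122),(189,324),(41,340)]]:
  print(k,ray('top',u,v,z))
for k,u,v,z in [('tall',270+343/4,180+213/4,.084),('med',270+210/4,180+239/4,.072),('short',270+115/4,180+129/4,.06),('tall bot?',270+338/4,180+335/4,.0)
,('post',270+561/4,180+172/4,.067),('kl',270+521/4,180+137/4,.036),('kr',270+592/4,180+336/4,.036)]: print(k,ray('side',u,v,z))
from scipy.spatial.transform import Rotation as R
print(R.from_quat(sensors.get_obs()['eef_rot']).as_matrix())
E
```

```text
tall [ 0.5395 -0.0107  0.084 ]
med [0.4723 0.0019 0.072 ]
short [0.4513 0.1245 0.06  ]
post [0.6735 0.0113 0.067 ]
kl [0.6892 0.0969 0.036 ]
kr [ 0.6562 -0.0748  0.036 ]
blueR [0.3579 0.0386 0.06  ]
blueNear [0.543  0.1671 0.06  ]
orange [0.3577 0.1383 0.06  ]
jar [ 0.3737 -0.228   0.065 ]
tinL [0.7112 0.2317 0.042 ]
tinR [ 0.7117 -0.2335  0.042 ]
b [ 0.6536 -0.2563  0.03  ]
b [ 0.6624 -0.4242  0.03  ]
b [ 0.3882 -0.4405  0.03  ]
b [ 0.3758 -0.2708  0.03  ]
c [0.5988 0.4542 0.022 ]
c [0.6152 0.2756 0.022 ]
c [0.3641 0.2487 0.022 ]
c [0.3447 0.4252 0.022 ]
tall [ 0.5427 -0.0128  0.084 ]
med [ 0.4754 -0.0003  0.072 ]
short [0.455  0.1237 0.06  ]
tall bot? [ 0.5437 -0.0126  0.    ]
post [0.6761 0.0095 0.067 ]
kl [0.688  0.0846 0.036 ]
kr [ 0.6543 -0.087   0.036 ]
[[ 0.3762 -0.0004 -0.9265]
 [ 0.9265 -0.0013  0.3762]
 [-0.0014 -1.     -0.0001]]
```

Request:
move_arm(
  increments=[38,-40,0,0,0,0,0,38,-40,0,0,0,0,0,38,-40,0,0,0,0,0,38,-40,0,0,0,0,0,38,-40,0,0,0,0,0,38,-40,0,0,0,0,0,38,-40,0,0,0,0,0,38,-40,0,0,0,0,0,38,-40,0,0,0,0,0,38,-40,0,0,0,0,0,0,0,0,0,0,0.12,0,0,0,0,0,0,0,0],
  squeeze=20,
)

```text
time_s: 1.65
tcp_pos: [0.6151, 0.1786, 0.2382]
eef_rot: [-0.562, -0.429, 0.429, 0.563]
ft_force: [-0.7, 0.9, 0.3]
finger_gap: 0.0878
```

```bash
python3 - <<'E'
from h import *
np.set_printoptions(precision=4,suppress=True)
o=sensors.get_obs();print(o['qpos'],o['tcp_pos'],o['eef_rot']);snap('wrist','w1.png')
E
```

```text
[-0.201   0.7181 -0.2855  1.5115  0.2294  0.9459  0.7484] [0.6151 0.1786 0.2382] [-0.5619 -0.4285  0.429   0.5627]
```

View pics/w1.png

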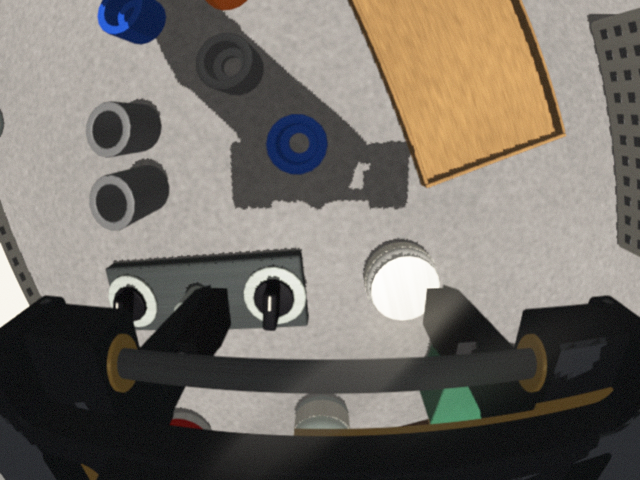

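```bash
cat >> h.py <<'E'
from scipy.spatial.transform import Rotation as R
def wray(u,v,z,o):
    p=cams.camera_params('wrist');K=np.array(p['K']);T=np.array(p['tool_from_camera'])
    x=(u-K[0,2]);y=(v-K[1,2]);r=np.hypot(x,y);th=r/K[0,0];s=np.sin(th)/max(r,1e-9)
    d=np.array([x*s,-y*s,-np.cos(th)])
    W=R.from_quat(o['eef_rot']).as_matrix();d=W@T[:3,:3]@d;c=W@T[:3,3]+o['tcp_pos']
    return c+d*(z-c[2])/d[2]
def wproj(P,o):
    p=cams.camera_params('wrist');K=np.array(p['K']);T=np.array(p['tool_from_camera'])
    W=R.from_quat(o['eef_rot']).as_matrix();c=T[:3,:3].T@(W.T@(np.array(P)-o['tcp_pos'])-T[:3,3])
    th=np.arctan2(np.hypot(c[0],c[1]),-c[2]);n=np.hypot(c[0],c[1])
    return K[0,2]+K[0,0]*th*c[0]/n,K[1,2]-K[0,0]*th*c[1]/n
def crop(f,g,x0,y0,x1,y1,k):
    im=cv2.imread('pics/'+f);cv2.imwrite('pics/'+g,cv2.resize(im[y0:y1,x0:x1],None,fx=k,fy=k,interpolation=cv2.INTER_CUBIC))
E
python3 - <<'E'
from h import *
crop('w1.png','w1c.png',80,90,330,350,3)
E
```

```text
(no output)
```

View pics/w1c.png

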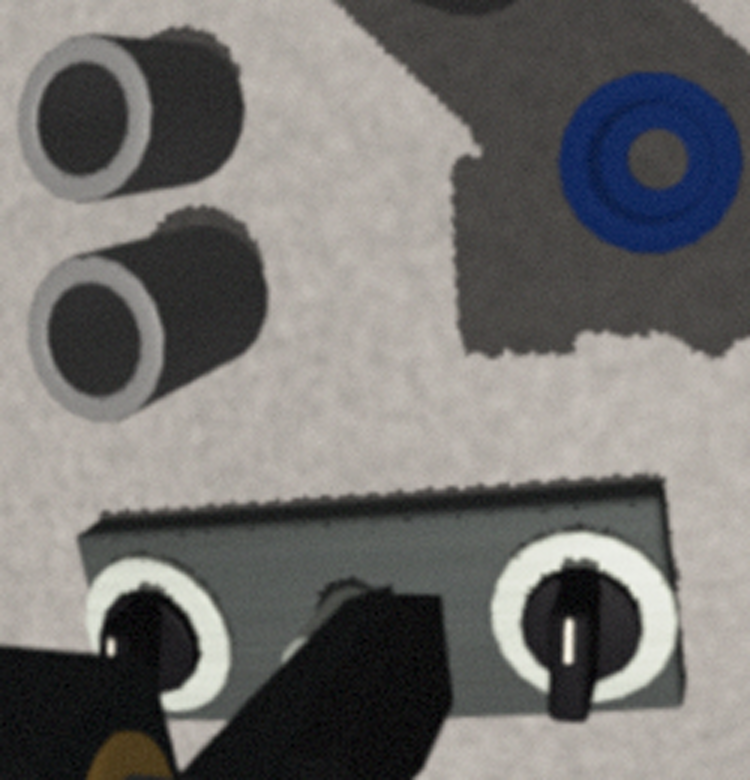

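```bash
python3 - <<'E'
from h import *
np.set_printoptions(precision=4,suppress=True)
o=sensors.get_obs()
f=lambda x,y,z: wray(80+x/3,90+y/3,z,o)
print('disc',f(585,618,.036),'discR',f(158,638,.036))
a,b=f(568,616,.066),f(568,664,.066);print(a,b,np.degrees(np.arctan2(*(b-a)[1::-1])))
a,b=f(578,570,.066),f(570,712,.066);print(a,b,np.degrees(np.arctan2(*(b-a)[1::-1])))
print('tall',f(97,338,.084),'med',f(86,118,.072))
print('edge',f(102,517,.022),f(660,485,.022))
E
```

```text
disc [0.6884 0.1042 0.036 ] discR [ 0.6573 -0.0641  0.036 ]
[0.6737 0.1074 0.066 ] [0.6901 0.1018 0.066 ] -18.89464691189289
[0.6594 0.1156 0.066 ] [0.7075 0.0965 0.066 ] -21.662626787233556
tall [ 0.5424 -0.0052  0.084 ] med [0.4754 0.008  0.072 ]
edge [ 0.6082 -0.0763  0.022 ] [0.6528 0.1414 0.022 ]
```

Request:
move_arm(
  increments=[37,-40,-20,0,0,-0.08,0,38,-40,-40,0,0,0,0,0,0,-28,0,0,0,0,0,0,0,0,0,0,0,0,0,0,0,0,0,0],
)

```text
time_s: 2.33
tcp_pos: [0.6871, 0.1047, 0.1554]
eef_rot: [-0.578, -0.408, 0.406, 0.578]
ft_force: [-0.2, -0.4, 1.0]
finger_gap: 0.0881
```

```bash
python3 - <<'E'
from h import *
np.set_printoptions(precision=4,suppress=True)
o=sensors.get_obs();print(o['qpos'],o['tcp_pos'],o['eef_rot']);snap('wrist','w2.png');snap('top','t2.png')
print(wproj([.69,.097,.066],o),wproj([.6745,.0105,.067],o))
crop('t2.png','t2c.png',200,130,380,265,4)
E
```

```text
[-0.0943  0.8832 -0.2505  1.4025  0.2485  0.8851  0.8126] [0.6871 0.1047 0.1554] [-0.578  -0.4078  0.4064  0.5784]
(np.float64(316.3997902976801), np.float64(253.5917659356616)) (np.float64(194.87681593166806), np.float64(273.11494280952985))
```

View pics/w2.png

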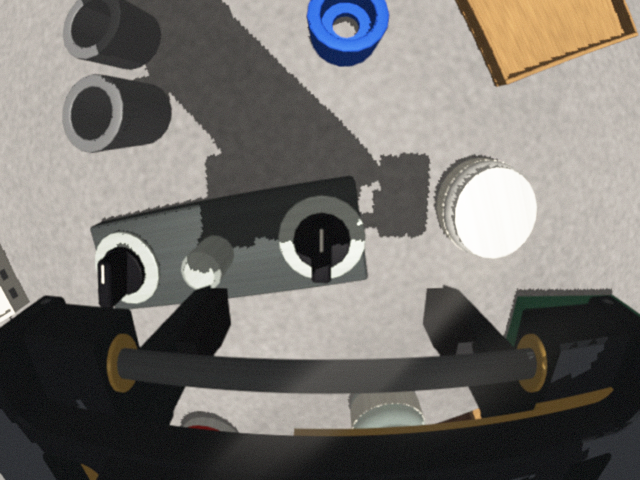

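View pics/t2c.png

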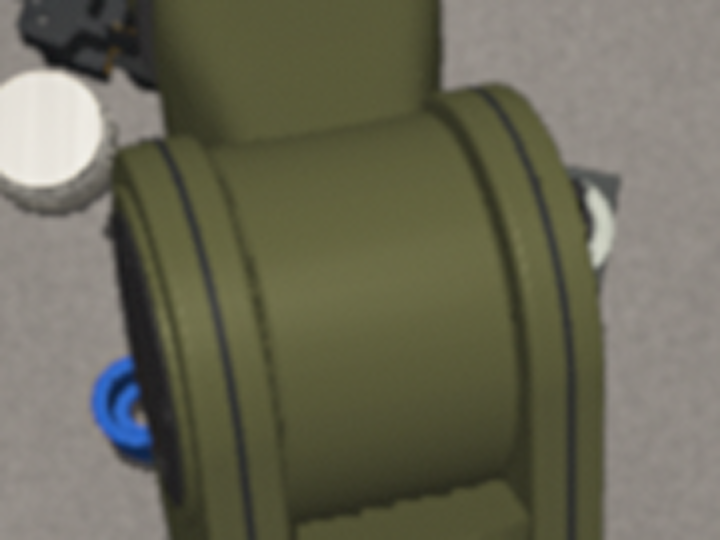

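```bash
python3 - <<'E'
from h import *
np.set_printoptions(precision=4,suppress=True)
o=sensors.get_obs()
print(wray(322,238,.036,o),wray(321,247,.066,o), wray(321,215,.066,o), wray(321,280,.066,o),wray(127,270,.036,o),wray(201,268,.067,o), wray(93,113,.084,o))
E
```

```text
[0.6903 0.1003 0.036 ] [0.6875 0.1009 0.066 ] [0.6669 0.1084 0.066 ] [0.71   0.0927 0.066 ] [ 0.6603 -0.0663  0.036 ] [0.6733 0.0159 0.067 ] [ 0.5443 -0.0072  0.084 ]
```

Request:
move_arm(
  increments=[2,-5,-40,0,0,0,0,0,0,-40,0,0,0,0,0,0,-31,0,0,0,0,0,0,0,0,0,0,0,0,0,0,0,0,0,255,0,0,0,0,0,0,255,0,0,0,0,0,0,255,0,0,0,0,0,0,255,0,0,0,0,0,0,255,0,0,0,0,0,0,255],
  squeeze=8,
)

```text
time_s: 3.68
tcp_pos: [0.689, 0.0974, 0.043]
eef_rot: [-0.579, -0.406, 0.407, 0.579]
ft_force: [0.5, 0.2, 0.1]
finger_gap: 0.0302
```

Request:
move_arm(
  increments=[0,0,0,0,0,0,255,0,0,0,0,0,0,255,0,0,0,0,0,0,255,0,0,0,0,0,0,255],
)

```text
time_s: 4.18
tcp_pos: [0.6899, 0.0999, 0.0431]
eef_rot: [-0.578, -0.408, 0.405, 0.579]
ft_force: [2.2, 5.1, -2.7]
finger_gap: 0.0136
```

Request:
move_arm(
  increments=[1,2,0,0,0,0,255,0,0,0,0,0,0,255,0,0,0,0,0,0,255],
  squeeze=20,
)

```text
time_s: 4.55
tcp_pos: [0.6899, 0.0999, 0.0431]
eef_rot: [-0.578, -0.407, 0.406, 0.579]
ft_force: [-0.1, 3.7, -0.1]
finger_gap: 0.0137
```

Request:
move_arm(
  increments=[0,1,0,0,0,-0.15,255,0,0,0,0,0,-0.15,255,0,0,0,0,0,-0.15,255,0,0,0,0,0,-0.15,255,0,0,0,0,0,-0.15,255,0,0,0,0,0,-0.15,255,0,0,0,0,0,-0.15,255,0,0,0,0,0,-0.15,255,0,0,0,0,0,-0.15,255,0,0,0,0,0,-0.15,255,0,0,0,0,0,0,255],
)

```text
time_s: 5.92
tcp_pos: [0.6935, 0.1018, 0.0431]
eef_rot: [-0.7, 0.095, -0.1, 0.701]
ft_force: [9.2, 4.6, -8.5]
finger_gap: 0.0138
```

```bash
cat > st.py <<'E'
from h import *
np.set_printoptions(precision=4,suppress=True)
o=sensors.get_obs();M=R.from_quat(o['eef_rot']).as_matrix()
print('t',o['time_s'],'q',o['qpos'],'tcp',o['tcp_pos'],'yaw',np.arctan2(M[1,0],M[0,0]),'tilt',M[:,1],'F',o['ft_force'],'T',o['ft_torque'],'gap',o['finger_gap'])
E
python3 st.py
```

```text
t 5.925 q [-0.2907  1.0356  0.1623  1.4472 -0.2257  0.6693 -0.3058] tcp [0.6935 0.1018 0.0431] yaw -0.27547753083912474 tilt [ 0.0076  0.0014 -1.    ] F [ 9.1766  4.6451 -8.5144] T [ 0.9184 -1.6201 -0.0178] gap 0.013807387591357386
```

Request:
move_arm(
  increments=[3,1,0,0,0,-0.15,255,0,0,0,0,0,-0.15,255,0,0,0,0,0,-0.12,255,0,0,0,0,0,0,255,0,0,0,0,0,0,255],
)

```text
time_s: 6.55
tcp_pos: [0.6947, 0.1012, 0.0431]
eef_rot: [-0.665, 0.24, -0.242, 0.665]
ft_force: [4.9, 2.5, -5.1]
finger_gap: 0.0134
```

```bash
python3 st.py
```

```text
t 6.55 q [-0.3409  1.0509  0.2705  1.4415 -0.3687  0.6959 -0.6112] tcp [0.6947 0.1012 0.0431] yaw -0.6946382378944775 tilt [ 0.0035 -0.0002 -1.    ] F [ 4.8829  2.4889 -5.0837] T [ 0.4657 -0.8833 -0.0818] gap 0.013414302333220104
```

Request:
move_arm(
  increments=[1,0,0,0,0,-0.12,255,0,0,0,0,0,-0.1,255,0,0,0,0,0,0,255,0,0,0,0,0,0,255],
)

```text
time_s: 7.05
tcp_pos: [0.6951, 0.1008, 0.0431]
eef_rot: [-0.635, 0.311, -0.313, 0.635]
ft_force: [4.3, 0.6, -5.2]
finger_gap: 0.0136
```

```bash
python3 st.py
```

```text
t 7.05 q [-0.3662  1.0602  0.3267  1.4404 -0.4412  0.7116 -0.7725] tcp [0.6951 0.1008 0.0431] yaw -0.9132707848268096 tilt [ 0.0023 -0.0007 -1.    ] F [ 4.3274  0.618  -5.2223] T [ 0.1311 -0.9493 -0.01  ] gap 0.013601268744140237
```

Request:
move_arm(
  increments=[0,0,0,0,0,-0.12,255,0,0,0,0,0,-0.1,255,0,0,0,0,0,0,255,0,0,0,0,0,0,255],
)

```text
time_s: 7.55
tcp_pos: [0.695, 0.1004, 0.0432]
eef_rot: [0.597, -0.378, 0.38, -0.597]
ft_force: [5.8, -0.3, -4.8]
finger_gap: 0.0153
```

```bash
python3 st.py
```

```text
t 7.55 q [-0.3915  1.0698  0.3824  1.4423 -0.5114  0.7273 -0.9347] tcp [0.695  0.1004 0.0432] yaw -1.1304447706444114 tilt [ 0.002  -0.0017 -1.    ] F [ 5.8127 -0.252  -4.8376] T [-0.1022 -0.9124  0.5115] gap 0.015326535157016484
```

Request:
move_arm(
  increments=[0,0,0,0,0,0,100,0,0,0,0,0,0,60,0,0,0,0,0,0,60,0,0,30,0,0,0,60,0,0,45,0,0,0,60,-6,-29,40,0,0,0.18,0,-6,-29,0,0,0,0.18,0,-6,-29,0,0,0,0.18,0,-6,-29,0,0,0,0.18,0,-6,-29,0,0,0,0.18,0,-6,-29,0,0,0,0.18,0,0,0,0,0,0,0.18,0],
)

```text
time_s: 9.05
tcp_pos: [0.6567, -0.0773, 0.1583]
eef_rot: [0.707, 0.044, -0.045, -0.705]
ft_force: [0.3, -0.9, -0.7]
finger_gap: 0.0882
```

Request:
move_arm(
  increments=[0,0,0,0,0,0.18,0,0,0,0,0,0,0.18,0,0,0,0,0,0,0.18,0,0,0,0,0,0,0.18,0,0,0,0,0,0,0.18,0,0,0,0,0,0,0,0,0,0,0,0,0,0,0],
)

```text
time_s: 9.93
tcp_pos: [0.6578, -0.0727, 0.1581]
eef_rot: [-0.617, -0.346, 0.346, 0.617]
ft_force: [-0.1, 0.1, 0.5]
finger_gap: 0.0877
```

```bash
python3 st.py; python3 -c "
from h import *
snap('wrist','w3.png')"
```

```text
t 9.925 q [ 0.1386  0.8333 -0.1884  1.5169  0.1928  0.8098  0.8993] tcp [ 0.6578 -0.0727  0.1581] yaw 1.0220487594273338 tilt [-0.0003 -0.0001 -1.    ] F [-0.1062  0.0851  0.467 ] T [-0.0403  0.0114 -0.0225] gap 0.08773514176360613
```

View pics/w3.png

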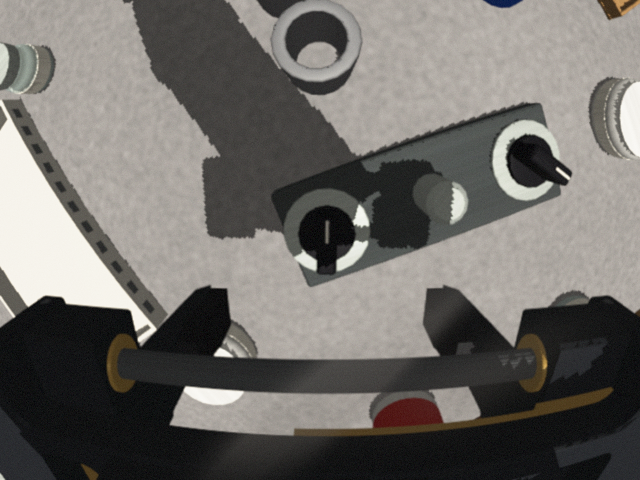

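```bash
python3 -c "
from h import *
o=sensors.get_obs()
print(wray(327,231,.036,o),wray(440,200,.067,o),wray(526,160,.036,o))"
```

```text
[ 0.65708619 -0.07137995  0.036     ] [0.67054424 0.00884511 0.067     ] [0.68884263 0.09405281 0.036     ]
```

Request:
move_arm(
  increments=[2,0,-40,0,0,0,100,0,0,-40,0,0,0,100,0,0,-35,0,0,0,100,0,0,0,0,0,0,140,0,0,0,0,0,0,255,0,0,0,0,0,0,255,0,0,0,0,0,0,255,0,0,0,0,0,0,255,0,0,0,0,0,0,255,0,0,0,0,0,0,255,0,0,0,0,0,0,255],
  squeeze=10,
)

```text
time_s: 11.35
tcp_pos: [0.6599, -0.0741, 0.0441]
eef_rot: [0.617, 0.346, -0.347, -0.616]
ft_force: [-2.2, -2.2, 5.8]
finger_gap: 0.0142
```

```bash
python3 st.py
```

```text
t 11.35 q [ 0.1227  0.99   -0.156   1.5582  0.2313  0.6115  0.8701] tcp [ 0.6599 -0.0741  0.0441] yaw 1.0239390294345756 tilt [ 0.0001 -0.0018 -1.    ] F [-2.2076 -2.1727  5.8111] T [-0.4639  0.4421 -0.0221] gap 0.014197727100846488
```

Request:
move_arm(
  increments=[0,-1,0,0,0,-0.15,255,0,0,0,0,0,-0.15,255,0,0,0,0,0,-0.15,255,0,0,0,0,0,-0.15,255,0,0,0,0,0,-0.15,255,0,0,0,0,0,-0.15,255,0,0,0,0,0,-0.15,255,0,0,0,0,0,-0.15,255,0,0,0,0,0,-0.15,255,0,0,0,0,0,-0.15,255,0,0,0,0,0,0,255],
  squeeze=20,
)

```text
time_s: 12.72
tcp_pos: [0.6595, -0.0742, 0.0441]
eef_rot: [0.687, -0.167, 0.167, -0.687]
ft_force: [-3.3, -1.2, 7.4]
finger_gap: 0.0136
```

```bash
python3 st.py
```

```text
t 12.725 q [-0.0687  1.004   0.2152  1.5704 -0.3217  0.6029 -0.1605] tcp [ 0.6595 -0.0742  0.0441] yaw -0.47665977013596894 tilt [-0.0007 -0.0008 -1.    ] F [-3.2629 -1.1865  7.4029] T [-0.2104  0.8356 -0.0369] gap 0.013599435205353751
```

Request:
move_arm(
  increments=[0,0,0,0,0,-0.15,255,0,0,0,0,0,-0.15,255,0,0,0,0,0,-0.15,255,0,0,0,0,0,-0.1,255,0,0,0,0,0,-0.1,255,0,0,0,0,0,0,255,0,0,0,0,0,0,255],
)

```text
time_s: 13.6
tcp_pos: [0.6598, -0.0738, 0.0441]
eef_rot: [0.599, -0.377, 0.377, -0.598]
ft_force: [-2.3, -0.8, 6.9]
finger_gap: 0.0148
```

```bash
python3 st.py
```

```text
t 13.6 q [-0.1491  1.0296  0.3767  1.5748 -0.5514  0.645  -0.6146] tcp [ 0.6598 -0.0738  0.0441] yaw -1.1232632963333176 tilt [-0.0001 -0.0004 -1.    ] F [-2.2814 -0.7903  6.8585] T [-0.185   0.729   0.4357] gap 0.01475717537641787
```

Request:
move_arm(
  increments=[0,0,0,0,0,0,100,0,0,0,0,0,0,60,0,0,0,0,0,0,60,0,0,40,0,0,0,60,0,0,50,0,0,0,60,-34,33,40,0,0,0.155,40,-34,33,0,0,0,0.155,40,-34,33,0,0,0,0.155,40,-34,33,0,0,0,0.155,40,-34,33,0,0,0,0.155,40,-34,33,0,0,0,0.155,40,0,0,0,0,0,0,40],
)

```text
time_s: 15.1
tcp_pos: [0.4531, 0.1273, 0.173]
eef_rot: [-0.703, 0.068, -0.065, 0.704]
ft_force: [0.4, -1.1, -0.5]
finger_gap: 0.0742
```

Request:
move_arm(
  increments=[0,0,0,0,0,0,40],
)

```text
time_s: 15.22
tcp_pos: [0.457, 0.124, 0.1733]
eef_rot: [0.704, -0.069, 0.07, -0.704]
ft_force: [1.6, -0.4, -0.9]
finger_gap: 0.0746
```

```bash
python3 st.py; python3 -c "
from h import *
snap('wrist','w4.png');snap('side','s4.png')"
```

```text
t 15.225 q [-0.4986  0.6197  0.2155  2.0928 -0.285   0.4546 -0.2615] tcp [0.457  0.124  0.1733] yaw -0.19638149973679148 tilt [ 0.0016 -0.0002 -1.    ] F [ 1.5765 -0.4035 -0.8997] T [-0.0362  0.1178 -0.0202] gap 0.07457496372038007
```

View pics/w4.png

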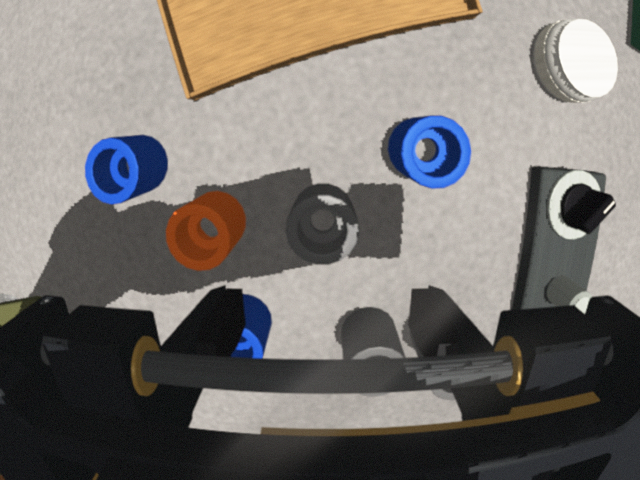

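View pics/s4.png

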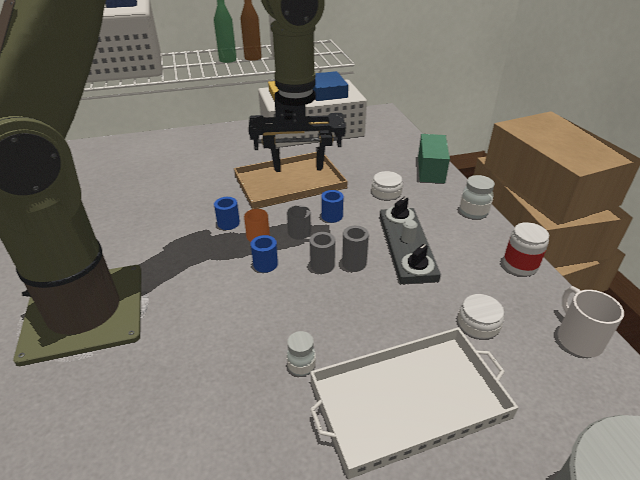

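```bash
python3 -c "
from h import *
crop('w4.png','w4c.png',260,160,400,280,5)
o=sensors.get_obs()
print(wray(321,222,.06,o))"
```

```text
[0.45548528 0.13460601 0.06      ]
```

View pics/w4c.png

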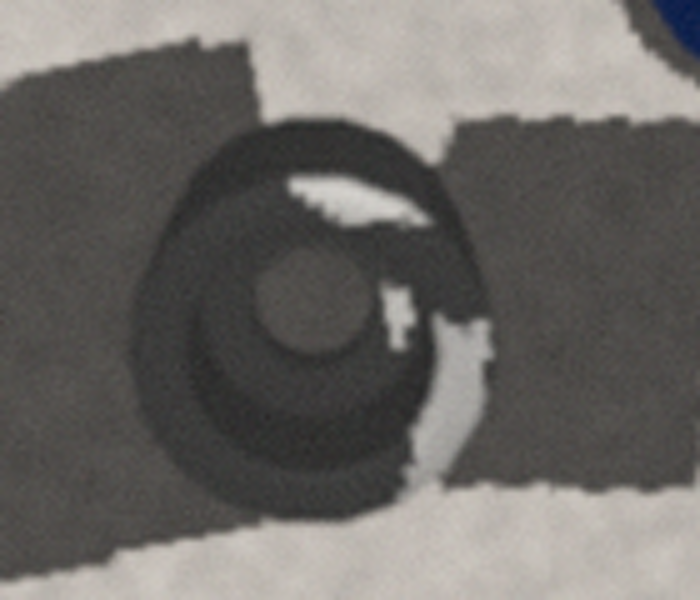

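```bash
python3 -c "
from h import *
o=sensors.get_obs()
print(wray(322.5,229.2,.06,o),wray(259,229,.06,o))"
```

```text
[0.45546741 0.12913603 0.06      ] [0.41005917 0.13855933 0.06      ]
```

Request:
move_arm(
  increments=[-2,2,-50,0,0,0,40,0,0,-50,0,0,0,40,0,0,-43,0,0,0,40,0,0,0,0,0,0,40,0,0,0,0,0,0,255,0,0,0,0,0,0,255,0,0,0,0,0,0,255,0,0,0,0,0,0,255],
  squeeze=10,
)

```text
time_s: 16.32
tcp_pos: [0.455, 0.1266, 0.0316]
eef_rot: [-0.703, 0.068, -0.07, 0.704]
ft_force: [0.1, -0.6, 7.5]
finger_gap: 0.0539
```

```bash
python3 st.py
```

```text
t 16.325 q [-0.3945  0.8931  0.0414  2.1619 -0.3624  0.0897 -0.2027] tcp [0.455  0.1266 0.0316] yaw -0.19507448649420522 tilt [ 0.0031  0.0007 -1.    ] F [ 0.1041 -0.618   7.5498] T [-0.1461  0.1943 -0.0139] gap 0.053916539511778924
```

Request:
move_arm(
  increments=[0,0,0,0,0,0,55,0,0,0,0,0,0,55,0,0,0,0,0,0.17,55,0,0,0,0,0,0.17,55,0,0,0,0,0,0.17,55,0,0,0,0,0,0,55],
)

```text
time_s: 17.08
tcp_pos: [0.454, 0.1265, 0.0301]
eef_rot: [-0.698, -0.11, 0.11, 0.698]
ft_force: [0.5, 0.7, 0.7]
finger_gap: 0.0693
```

```bash
python3 st.py
```

```text
t 17.075 q [-0.3767  0.8947  0.012   2.1614 -0.1106  0.0859  0.0545] tcp [0.454  0.1265 0.0301] yaw 0.313529155347606 tilt [ 0.      0.0002 -1.    ] F [0.5208 0.711  0.7138] T [-0.0922  0.0347  0.0579] gap 0.06929727294621066
```

Request:
move_arm(
  increments=[0,0,0,0,0,0.17,55,0,0,0,0,0,0.17,55,0,0,0,0,0,0.17,55,0,0,0,0,0,0.17,55,0,0,0,0,0,0.17,55,0,0,0,0,0,0.17,55,0,0,0,0,0,0,55,0,0,0,0,0,0,255,0,0,0,0,0,0,255,0,0,0,0,0,0,255,0,0,0,0,0,0,255],
)

```text
time_s: 18.45
tcp_pos: [0.4541, 0.1266, 0.0301]
eef_rot: [-0.555, -0.438, 0.437, 0.555]
ft_force: [0.0, 0.4, 0.3]
finger_gap: 0.0536
```

```bash
python3 st.py
```

```text
t 18.45 q [-0.3402  0.8927 -0.0481  2.1597  0.3946  0.0968  0.5714] tcp [0.4541 0.1266 0.0301] yaw 1.3346508643070822 tilt [ 0.0002  0.0004 -1.    ] F [0.016  0.4373 0.2578] T [ 0.1882 -0.0184 -0.0628] gap 0.05361526370155197
```

Request:
move_arm(
  increments=[0,0,0,0,0,0,255,0,0,20,0,0,0,255,0,0,50,0,0,0,255,0,0,50,0,0,0,255,45,-23,0,0,0,0,255,45,-23,0,0,0,0,255,45,-23,0,0,0,0,255,45,-23,0,0,0,0,255,43,-22,0,0,0,0,255,0,0,0,0,0,0,255,0,0,0,0,0,0,255],
  squeeze=25,
)

```text
time_s: 19.82
tcp_pos: [0.6755, 0.0126, 0.1491]
eef_rot: [-0.555, -0.437, 0.439, 0.556]
ft_force: [-0.4, 0.5, -1.6]
finger_gap: 0.0532
```

```bash
python3 st.py; python3 -c "
from h import *
snap('wrist','w5.png');snap('side','s5.png')
crop('s5.png','s5c.png',320,120,500,270,4)"
```

```text
t 19.825 q [ 0.0728  0.8732 -0.3155  1.4684  0.32    0.854   0.9861] tcp [0.6755 0.0126 0.1491] yaw 1.3350871397607087 tilt [-0.003   0.0002 -1.    ] F [-0.422   0.5448 -1.5718] T [ 0.0263 -0.0167  0.0167] gap 0.053200707476782336
```

View pics/w5.png

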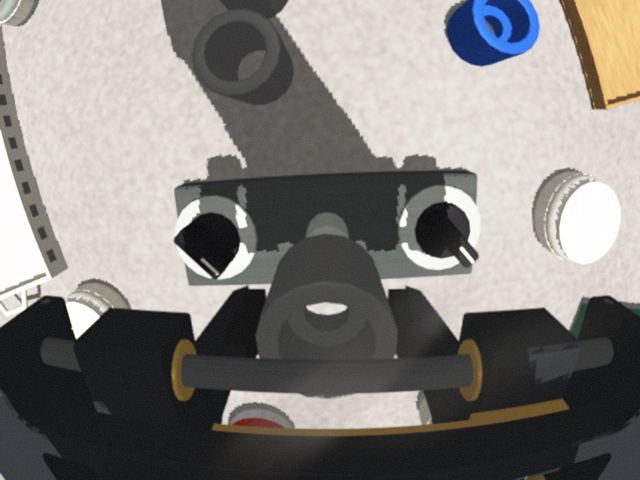

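View pics/s5c.png

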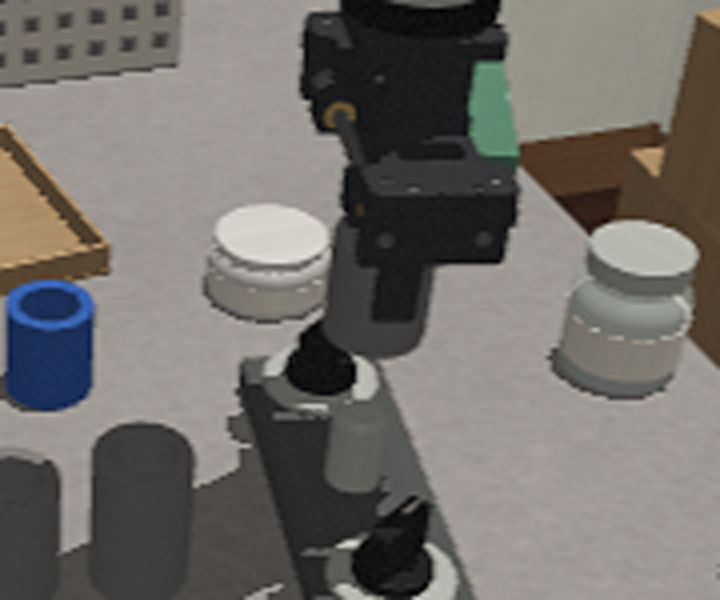

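Request:
move_arm(
  increments=[1,1,-25,0,0,0,255,0,0,-20,0,0,0,255,0,0,-6,0,0,0,255,0,0,-6,0,0,0,255,0,0,0,0,0,0,255],
)

```text
time_s: 20.55
tcp_pos: [0.678, 0.0134, 0.0931]
eef_rot: [-0.555, -0.438, 0.438, 0.555]
ft_force: [0.1, -0.1, -1.0]
finger_gap: 0.0532
```

```bash
python3 st.py
```

```text
t 20.55 q [ 0.0603  0.9457 -0.2925  1.4927  0.3483  0.7549  0.9624] tcp [0.678  0.0134 0.0931] yaw 1.335039539448005 tilt [-0.0001 -0.     -1.    ] F [ 0.0809 -0.0788 -0.9827] T [-0.0123  0.0147  0.0206] gap 0.05323952510955299
```

Request:
move_arm(
  increments=[0,0,-8,0,0,0,255,0,0,-7,0,0,0,255,0,0,0,0,0,0,255],
)

```text
time_s: 20.92
tcp_pos: [0.6777, 0.0134, 0.0773]
eef_rot: [-0.555, -0.438, 0.438, 0.556]
ft_force: [1.1, -0.1, -1.6]
finger_gap: 0.0534
```

Request:
move_arm(
  increments=[0,0,-3,0,0,0,255,0,0,-3,0,0,0,255,0,0,0,0,0,0,255],
)

```text
time_s: 21.3
tcp_pos: [0.6782, 0.0133, 0.075]
eef_rot: [0.556, 0.438, -0.438, -0.555]
ft_force: [-5.6, -0.9, 17.2]
finger_gap: 0.0535
```

Request:
move_arm(
  increments=[0,0,2,0,0,0,255,0,0,0,0,0,0,90,0,0,0,0,0,0,90,0,0,0,0,0,0,90,0,0,0,0,0,0,90],
)

```text
time_s: 21.92
tcp_pos: [0.6781, 0.0134, 0.0739]
eef_rot: [-0.555, -0.438, 0.438, 0.555]
ft_force: [0.7, -0.1, 0.7]
finger_gap: 0.0571
```

```bash
python3 st.py; python3 -c "
from h import *
snap('side','s6.png')
crop('s6.png','s6c.png',320,120,500,270,4)"
```

```text
t 21.925 q [ 0.0563  0.9714 -0.2842  1.499   0.3574  0.7226  0.9548] tcp [0.6781 0.0134 0.0739] yaw 1.3349490011204843 tilt [ 0.      0.0002 -1.    ] F [ 0.6609 -0.1352  0.6678] T [ 0.0492 -0.0176  0.0201] gap 0.05713052061397564
```

View pics/s6c.png

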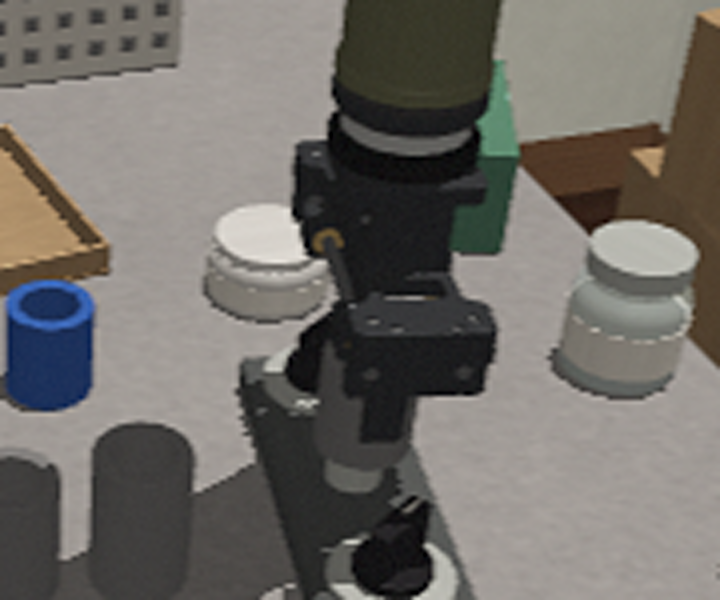

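Request:
move_arm(
  increments=[0,0,0,0,0,0,255,0,0,0,0,0,0,255,0,0,0,0,0,0,255,0,0,20,0,0,0,255,0,0,30,0,0,0,255,0,0,26,0,0,0,255],
)

```text
time_s: 22.72
tcp_pos: [0.6784, 0.0135, 0.1524]
eef_rot: [0.556, 0.438, -0.437, -0.555]
ft_force: [0.8, 0.3, -2.3]
finger_gap: 0.053
```

Request:
move_arm(
  increments=[-17,43,0,0,0,0,255,-17,43,0,0,0,0,255,-17,43,0,0,0,0,255,-17,43,0,0,0,0,255,-17,43,0,0,0,0,255,-17,43,0,0,0,0,255,-17,43,0,0,0,0,255,-16,43,0,0,0,0,255,0,0,0,0,0,0,255,0,0,0,0,0,0,255],
)

```text
time_s: 23.98
tcp_pos: [0.5435, 0.3569, 0.1509]
eef_rot: [0.556, 0.438, -0.438, -0.555]
ft_force: [0.4, 0.1, -1.1]
finger_gap: 0.0533
```

```bash
python3 st.py; python3 -c "
from h import *
snap('wrist','w7.png');snap('side','s7.png')"
```

```text
t 23.975 q [-0.5182  0.8321 -0.2531  1.5602  0.2671  0.783   0.453 ] tcp [0.5435 0.3569 0.1509] yaw 1.3350760253907126 tilt [ 0.0011 -0.0005 -1.    ] F [ 0.3622  0.0837 -1.0972] T [-0.0261  0.0282 -0.0313] gap 0.05328283622584449
```

View pics/w7.png

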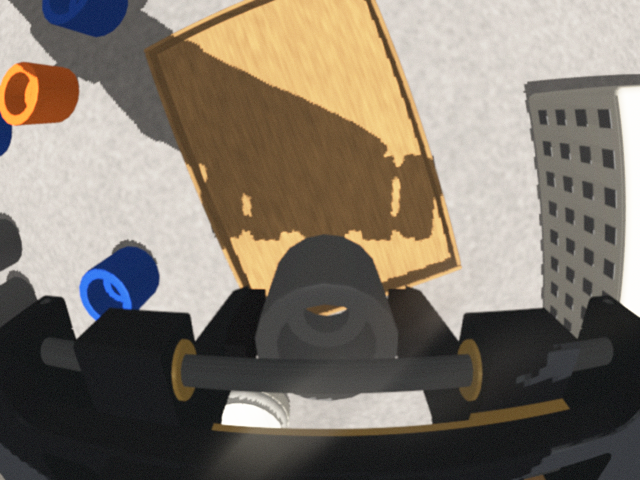

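View pics/s7.png

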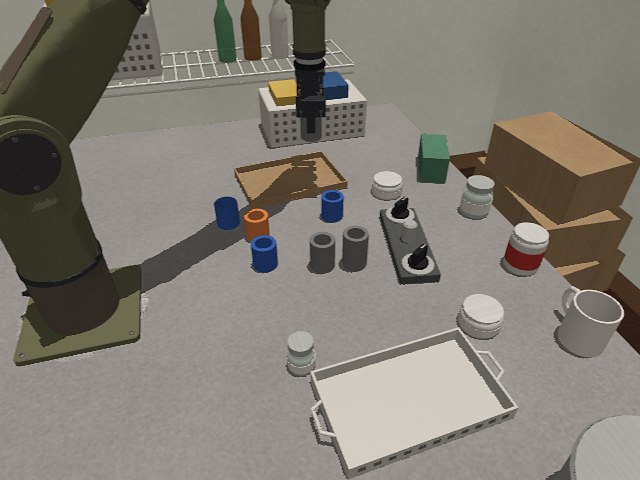

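Request:
move_arm(
  increments=[0,0,-50,0,0,0,255,0,0,-45,0,0,0,255,0,0,-15,0,0,0,255,0,0,-4,0,0,0,255,0,0,0,0,0,0,255],
)

```text
time_s: 24.7
tcp_pos: [0.5441, 0.3578, 0.0375]
eef_rot: [0.555, 0.438, -0.437, -0.555]
ft_force: [-0.8, 0.2, -1.8]
finger_gap: 0.0535
```

```bash
python3 st.py
```

```text
t 24.7 q [-0.5432  0.9896 -0.2058  1.6031  0.3173  0.5793  0.4093] tcp [0.5441 0.3578 0.0375] yaw 1.3343890322959877 tilt [ 0.002   0.0016 -1.    ] F [-0.7987  0.1698 -1.8455] T [ 0.0032 -0.028  -0.0599] gap 0.053452091380847534
```

Request:
move_arm(
  increments=[0,0,-2,0,0,0,255,0,0,-1,0,0,0,255,0,0,-1,0,0,0,255],
)

```text
time_s: 25.08
tcp_pos: [0.5432, 0.3576, 0.0329]
eef_rot: [-0.555, -0.438, 0.437, 0.555]
ft_force: [-1.5, -1.4, 7.8]
finger_gap: 0.0529
```

Request:
move_arm(
  increments=[0,0,0,0,0,0,50,0,0,0,0,0,0,50,0,0,10,0,0,0,50,0,0,40,0,0,0,50,0,0,50,0,0,0,50,0,0,30,0,0,0,40],
)

```text
time_s: 25.82
tcp_pos: [0.5439, 0.3582, 0.1654]
eef_rot: [-0.555, -0.439, 0.436, 0.555]
ft_force: [0.7, -0.4, 0.0]
finger_gap: 0.0741
```

```bash
python3 st.py; python3 -c "
from h import *
snap('top','t8.png');snap('side','s8.png')
a=cv2.imread('pics/t8.png')[140:340,100:380];b=cv2.imread('pics/s8.png')[130:290,210:450]
cv2.imwrite('pics/a8.png',cv2.resize(a,None,fx=2.8,fy=2.8));cv2.imwrite('pics/b8.png',cv2.resize(b,None,fx=3.3,fy=3.3))"
```

```text
t 25.825 q [-0.5144  0.8142 -0.2614  1.5496  0.2628  0.8085  0.456 ] tcp [0.5439 0.3582 0.1654] yaw 1.3349231151545087 tilt [ 0.003   0.0025 -1.    ] F [ 0.6961 -0.3567  0.004 ] T [ 0.0353 -0.0391  0.0042] gap 0.0741038810778814
```

View pics/a8.png

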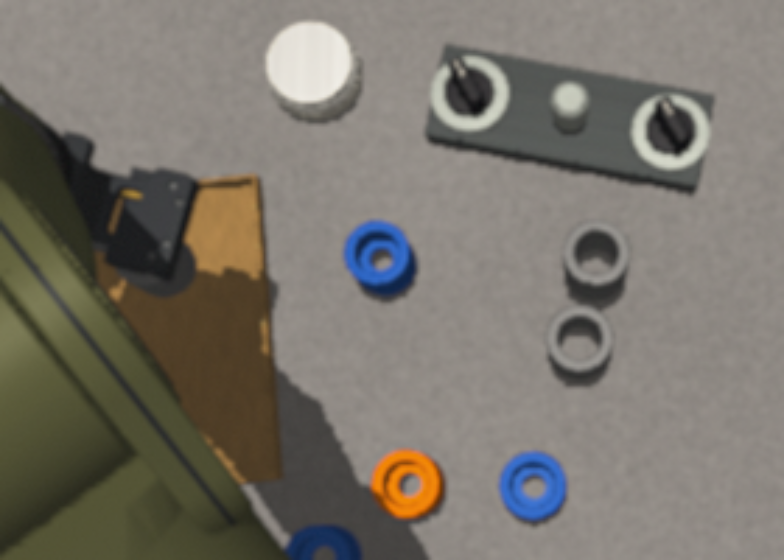

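View pics/b8.png

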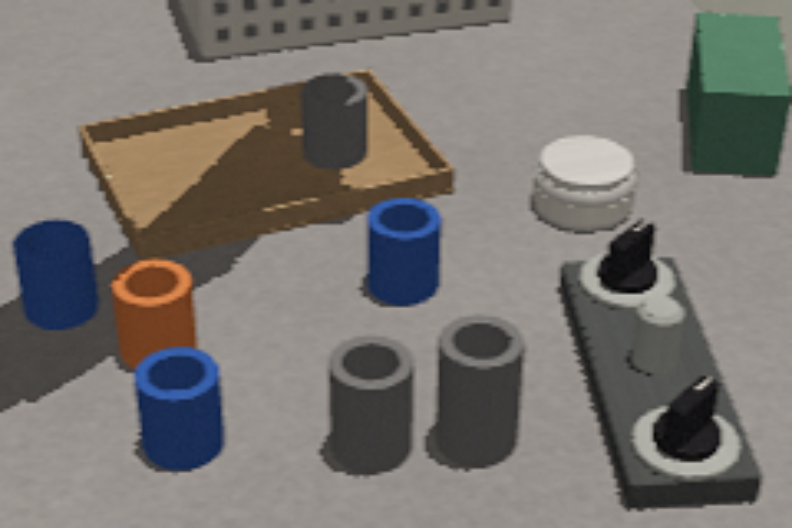

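Request:
move_arm(
  increments=[-9,-44,0,0,0,0,40,-9,-44,0,0,0,0,40,-9,-44,0,0,0,0,40,-9,-44,0,0,0,0,40,-9,-44,0,0,0,0,40,-8,-44,0,0,0,0,40,-8,-44,0,0,0,0,40,-8,-47,0,0,0,0,40,0,0,0,0,0,0,40,0,0,0,0,0,0,40],
)

```text
time_s: 27.18
tcp_pos: [0.4742, 0.0032, 0.1619]
eef_rot: [-0.555, -0.438, 0.438, 0.556]
ft_force: [-0.5, -0.1, -0.2]
finger_gap: 0.0742
```

```bash
python3 st.py; python3 -c "
from h import *
snap('wrist','w9.png');o=sensors.get_obs();print(wproj([.475,.003,.072],o),wproj([.542,-.009,.084],o))"
```

```text
t 27.175 q [ 0.0818  0.6372 -0.2916  2.0834  0.3842  0.471   0.8346] tcp [0.4742 0.0032 0.1619] yaw 1.3353257706403467 tilt [ 0.0002  0.001  -1.    ] F [-0.5096 -0.0665 -0.1947] T [ 0.0354  0.0407 -0.0146] gap 0.07415369708605678
(np.float64(324.68159840580006), np.float64(246.89757181764963)) (np.float64(330.37208321320946), np.float64(343.1674367577383))
```

View pics/w9.png

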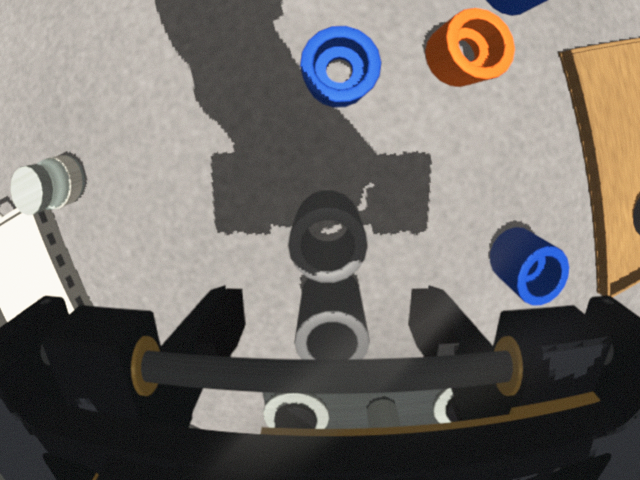

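Request:
move_arm(
  increments=[1,0,-50,0,0,0,40,0,0,-50,0,0,0,40,0,0,-24,0,0,0,40,0,0,0,0,0,0,40,0,0,0,0,0,0,255,0,0,0,0,0,0,255,0,0,0,0,0,0,255,0,0,0,0,0,0,255],
  squeeze=10,
)

```text
time_s: 28.22
tcp_pos: [0.4759, 0.0028, 0.0391]
eef_rot: [0.556, 0.439, -0.437, -0.555]
ft_force: [0.7, 1.1, 7.0]
finger_gap: 0.0525
```

```bash
python3 st.py
```

```text
t 28.225 q [-0.0483  0.8741 -0.088   2.1467  0.5094  0.1375  0.725 ] tcp [0.4759 0.0028 0.0391] yaw 1.3350983674756527 tilt [ 0.0025  0.0009 -1.    ] F [0.7227 1.1257 7.0067] T [0.1676 0.0231 0.0633] gap 0.05246830967067701
```

Request:
move_arm(
  increments=[0,0,0,0,0,0,255,0,0,0,0,0,0,255,0,0,20,0,0,0,255,0,0,50,0,0,0,255,0,0,55,0,0,0,255,40,2,0,0,0,0,255,40,2,0,0,0,0,255,40,2,0,0,0,0,255,40,2,0,0,0,0,255,42,3,0,0,0,0,255,0,0,0,0,0,0,255,0,0,0,0,0,0,255],
  squeeze=25,
)

```text
time_s: 29.72
tcp_pos: [0.6754, 0.013, 0.1623]
eef_rot: [-0.555, -0.437, 0.439, 0.556]
ft_force: [-0.3, -0.6, -3.3]
finger_gap: 0.0522
```

```bash
python3 st.py; python3 -c "
from h import *
snap('wrist','w10.png');snap('side','s10.png')
crop('s10.png','s10c.png',320,120,500,270,4)"
```

```text
t 29.725 q [ 0.0947  0.862  -0.362   1.458   0.3536  0.8893  0.9587] tcp [0.6754 0.013  0.1623] yaw 1.335005609422482 tilt [-0.0029 -0.0005 -1.    ] F [-0.2895 -0.6076 -3.3113] T [ 0.0236  0.0173 -0.008 ] gap 0.052201901546623665
```

View pics/w10.png

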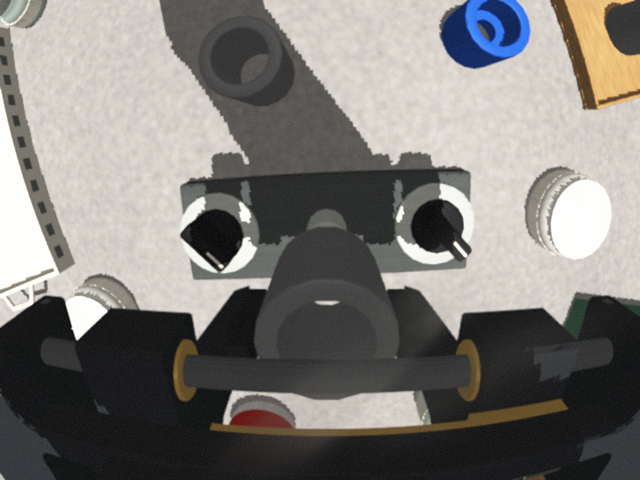

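View pics/s10c.png

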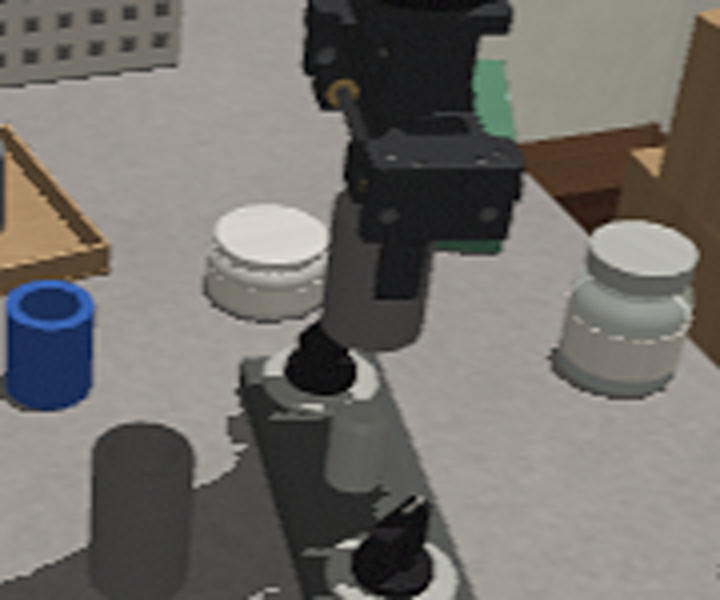

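Request:
move_arm(
  increments=[1,0,-30,0,0,0,255,0,0,-20,0,0,0,255,0,0,-6,0,0,0,255,0,0,-6,0,0,0,255,0,0,0,0,0,0,255],
)

```text
time_s: 30.45
tcp_pos: [0.6781, 0.0135, 0.1012]
eef_rot: [0.555, 0.438, -0.438, -0.555]
ft_force: [0.7, -0.0, -2.5]
finger_gap: 0.0524
```

Request:
move_arm(
  increments=[0,0,-6,0,0,0,255,0,0,-6,0,0,0,255,0,0,0,0,0,0,255],
)

```text
time_s: 30.82
tcp_pos: [0.6776, 0.0133, 0.0884]
eef_rot: [-0.555, -0.437, 0.438, 0.556]
ft_force: [-0.2, 0.7, -3.1]
finger_gap: 0.0522
```

Request:
move_arm(
  increments=[0,0,-3,0,0,0,255,0,0,-3,0,0,0,255,0,0,0,0,0,0,255],
)

```text
time_s: 31.2
tcp_pos: [0.6778, 0.0134, 0.0827]
eef_rot: [-0.555, -0.438, 0.438, 0.555]
ft_force: [-0.1, -0.0, -3.2]
finger_gap: 0.0521
```

Request:
move_arm(
  increments=[0,0,-4,0,0,0,255,0,0,0,0,0,0,255],
)

```text
time_s: 31.45
tcp_pos: [0.6777, 0.0134, 0.0787]
eef_rot: [-0.555, -0.438, 0.438, 0.555]
ft_force: [-0.2, -0.3, -2.7]
finger_gap: 0.0523
```

Request:
move_arm(
  increments=[0,0,-6,0,0,0,255,0,0,-6,0,0,0,255,0,0,-3,0,0,0,255,0,0,0,0,0,0,255],
)

```text
time_s: 31.95
tcp_pos: [0.6777, 0.0134, 0.0636]
eef_rot: [-0.555, -0.438, 0.438, 0.555]
ft_force: [0.3, -0.2, -2.6]
finger_gap: 0.0522
```

Request:
move_arm(
  increments=[0,0,-2,0,0,0,255,0,0,-2,0,0,0,255,0,0,0,0,0,0,255],
)

```text
time_s: 32.33
tcp_pos: [0.6787, 0.0134, 0.0613]
eef_rot: [0.556, 0.438, -0.437, -0.555]
ft_force: [-1.9, -0.0, 4.7]
finger_gap: 0.0525
```

Request:
move_arm(
  increments=[0,0,0,0,0,0,90,0,0,0,0,0,0,90,0,0,0,0,0,0,90,0,0,0,0,0,0,90,0,0,0,0,0,0,90],
)

```text
time_s: 32.95
tcp_pos: [0.678, 0.0134, 0.06]
eef_rot: [-0.555, -0.438, 0.438, 0.555]
ft_force: [0.1, 0.0, 0.1]
finger_gap: 0.0568
```

```bash
python3 st.py; python3 -c "
from h import *
snap('side','s11.png')
crop('s11.png','s11c.png',320,120,500,270,4)"
```

```text
t 32.95 q [ 0.072   0.9941 -0.3156  1.5015  0.4095  0.7119  0.9132] tcp [0.678  0.0134 0.06  ] yaw 1.3350114304250826 tilt [-0.0001  0.0001 -1.    ] F [0.0673 0.0458 0.1077] T [-0.0177  0.048   0.0023] gap 0.056837877957216974
```

View pics/s11c.png

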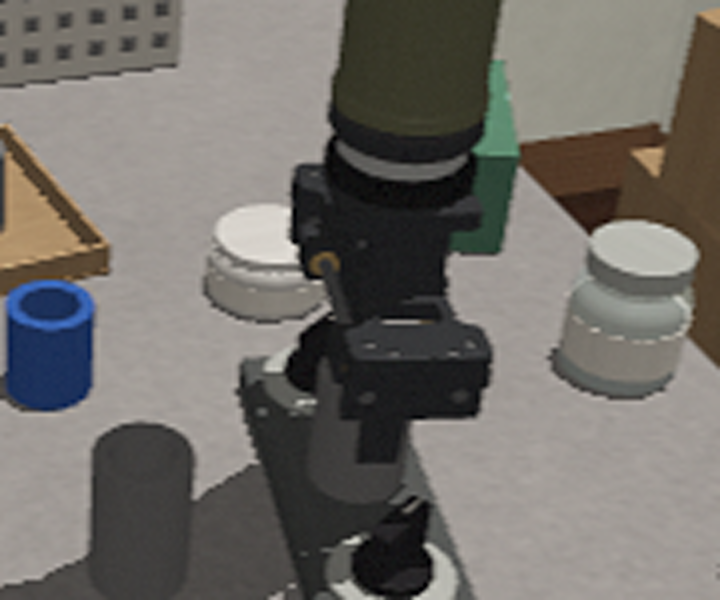

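Request:
move_arm(
  increments=[0,0,0,0,0,0,255,0,0,0,0,0,0,255,0,0,0,0,0,0,255,0,0,20,0,0,0,255,0,0,35,0,0,0,255,0,0,35,0,0,0,255],
)

```text
time_s: 33.75
tcp_pos: [0.6778, 0.0133, 0.1519]
eef_rot: [-0.555, -0.438, 0.438, 0.555]
ft_force: [1.2, -0.6, -2.3]
finger_gap: 0.0522
```

Request:
move_arm(
  increments=[-12,-44,0,0,0,0,255,-12,-44,0,0,0,0,255,-12,-45,0,0,0,0,255,-12,-45,0,0,0,0,255,-12,-45,0,0,0,0,255,-12,-45,0,0,0,0,255,-12,-45,0,0,0,0,255,-12,-44,0,0,0,0,255,0,0,0,0,0,0,255,0,0,0,0,0,0,255],
)

```text
time_s: 35.0
tcp_pos: [0.5822, -0.3431, 0.1508]
eef_rot: [-0.555, -0.438, 0.437, 0.555]
ft_force: [-0.2, 0.8, -2.0]
finger_gap: 0.0524
```

```bash
python3 st.py; python3 -c "
from h import *
snap('side','s12.png')"
```

```text
t 35.0 q [ 0.6724  0.8818 -0.4127  1.4675  0.4124  0.8786  1.4635] tcp [ 0.5822 -0.3431  0.1508] yaw 1.334764366703375 tilt [ 0.0008  0.0008 -1.    ] F [-0.1832  0.8308 -2.0268] T [ 0.0742 -0.039  -0.0261] gap 0.05239860676334896
```

View pics/s12.png

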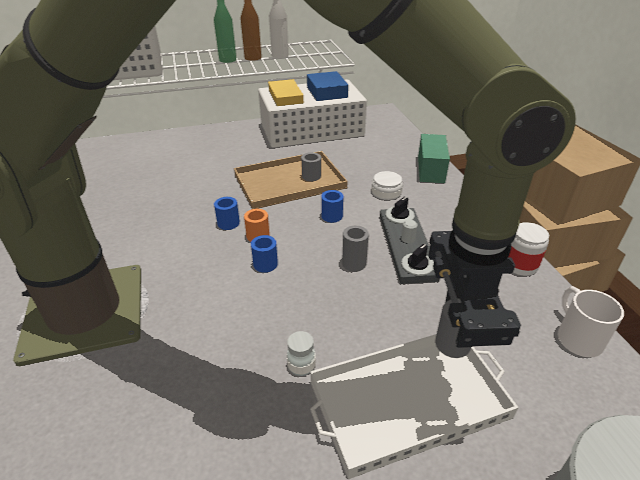

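Request:
move_arm(
  increments=[0,0,-50,0,0,0,255,0,0,-40,0,0,0,255,0,0,-10,0,0,0,255,0,0,-4,0,0,0,255,0,0,0,0,0,0,255],
)

```text
time_s: 35.67
tcp_pos: [0.5834, -0.3436, 0.0476]
eef_rot: [0.556, 0.438, -0.437, -0.554]
ft_force: [-0.8, 0.0, -1.6]
finger_gap: 0.0524
```

Request:
move_arm(
  increments=[0,0,-2,0,0,0,255,0,0,-2,0,0,0,255,0,0,-1,0,0,0,255],
)

```text
time_s: 36.05
tcp_pos: [0.5823, -0.3438, 0.042]
eef_rot: [0.556, 0.438, -0.438, -0.555]
ft_force: [-2.7, 1.1, 8.3]
finger_gap: 0.0523
```

Request:
move_arm(
  increments=[0,0,0,0,0,0,50,0,0,0,0,0,0,50,0,0,10,0,0,0,50,0,0,50,0,0,0,50,0,0,50,0,0,0,50,0,0,20,0,0,0,50,0,0,0,0,0,0,50],
)

```text
time_s: 36.92
tcp_pos: [0.5827, -0.344, 0.1725]
eef_rot: [0.556, 0.438, -0.437, -0.554]
ft_force: [0.2, 0.3, -0.7]
finger_gap: 0.071
```

```bash
python3 st.py; python3 -c "
from h import *
snap('top','t13.png');snap('side','s13.png')
a=cv2.imread('pics/t13.png')[140:340,100:510];b=cv2.imread('pics/s13.png')
cv2.imwrite('pics/a13.png',cv2.resize(a,None,fx=1.9,fy=1.9))"
```

```text
t 36.925 q [ 0.6772  0.8568 -0.4231  1.451   0.4019  0.9172  1.4733] tcp [ 0.5827 -0.344   0.1725] yaw 1.3348532694831081 tilt [ 0.0025 -0.0013 -1.    ] F [ 0.1788  0.2703 -0.6883] T [ 0.0205  0.0124 -0.0372] gap 0.0709967858050533
```

View pics/a13.png

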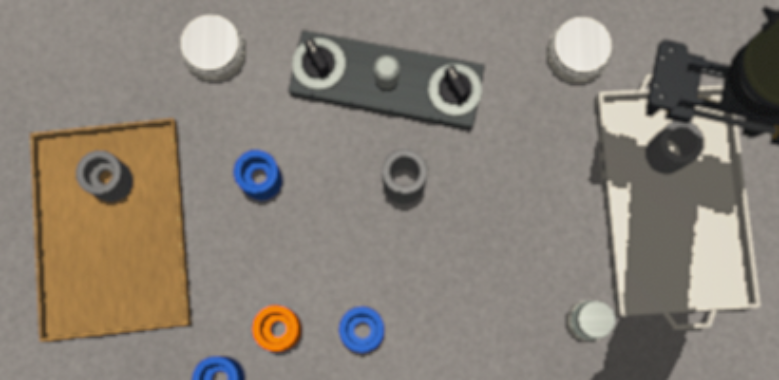

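View pics/s13.png

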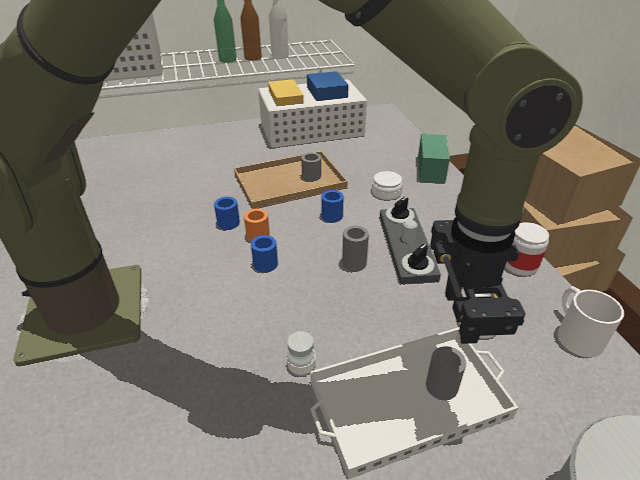

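Request:
move_arm(
  increments=[-5,42,0,0,0,0,40,-5,42,0,0,0,0,40,-5,42,0,0,0,0,40,-5,42,0,0,0,0,40,-5,42,0,0,0,0,40,-5,42,0,0,0,0,40,-5,42,0,0,0,0,40,-5,41,0,0,0,0,40,0,0,0,0,0,0,40,0,0,0,0,0,0,40],
)

```text
time_s: 38.28
tcp_pos: [0.5412, -0.0096, 0.1697]
eef_rot: [-0.555, -0.437, 0.439, 0.556]
ft_force: [0.2, -0.9, 0.5]
finger_gap: 0.0745
```

```bash
python3 st.py; python3 -c "
from h import *
snap('wrist','w14.png');o=sensors.get_obs();print(wproj([.542,-.009,.084],o))"
```

```text
t 38.275 q [ 0.1473  0.6954 -0.3567  1.8796  0.3864  0.6376  0.8866] tcp [ 0.5412 -0.0096  0.1697] yaw 1.3346011257912909 tilt [-0.0029 -0.001  -1.    ] F [ 0.1763 -0.9057  0.4802] T [-0.0808 -0.0078  0.0174] gap 0.074475185232638
(np.float64(328.2141472061063), np.float64(248.31732747501707))
```

View pics/w14.png

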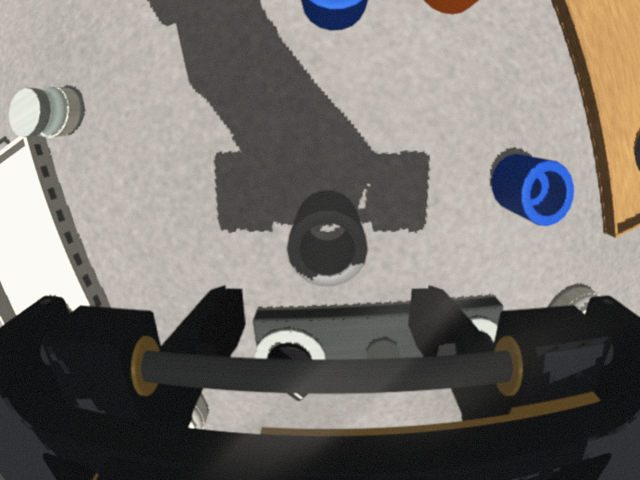

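Rim centre is at about (327, 246), right where predicted, so I descend and grip.

Request:
move_arm(
  increments=[0,0,-50,0,0,0,40,0,0,-50,0,0,0,40,0,0,-22,0,0,0,40,0,0,0,0,0,0,40,0,0,0,0,0,0,255,0,0,0,0,0,0,255,0,0,0,0,0,0,255,0,0,0,0,0,0,255],
  squeeze=10,
)

```text
time_s: 39.33
tcp_pos: [0.5428, -0.0091, 0.0501]
eef_rot: [0.556, 0.438, -0.437, -0.555]
ft_force: [0.7, -1.3, 6.2]
finger_gap: 0.0548
```

```bash
python3 st.py
```

```text
t 39.325 q [ 0.0634  0.8872 -0.222   1.9423  0.5021  0.3641  0.7825] tcp [ 0.5428 -0.0091  0.0501] yaw 1.334440076835593 tilt [ 0.0019 -0.0006 -1.    ] F [ 0.7498 -1.2916  6.1601] T [-0.2125  0.0458 -0.0117] gap 0.05478453071473134
```

Request:
move_arm(
  increments=[0,0,0,0,0,0,255,0,0,0,0,0,0,255,0,0,20,0,0,0,255,0,0,50,0,0,0,255,0,0,50,0,0,0,255,34,6,0,0,0,0,255,34,6,0,0,0,0,255,34,6,0,0,0,0,255,33,5,0,0,0,0,255,0,0,0,0,0,0,255,0,0,0,0,0,0,255],
  squeeze=25,
)

```text
time_s: 40.7
tcp_pos: [0.6756, 0.0143, 0.1685]
eef_rot: [-0.555, -0.437, 0.439, 0.556]
ft_force: [-1.2, -0.5, -2.0]
finger_gap: 0.0543
```

```bash
python3 st.py; python3 -c "
from h import *
snap('wrist','w15.png');snap('side','s15.png')
crop('s15.png','s15c.png',320,120,500,270,4)"
```

```text
t 40.7 q [ 0.1015  0.8569 -0.3799  1.4526  0.3645  0.9046  0.949 ] tcp [0.6756 0.0143 0.1685] yaw 1.335425340259455 tilt [-0.0024 -0.0003 -1.    ] F [-1.1914 -0.4526 -1.9813] T [0.0618 0.0079 0.0231] gap 0.05434830490262095
```

View pics/s15c.png

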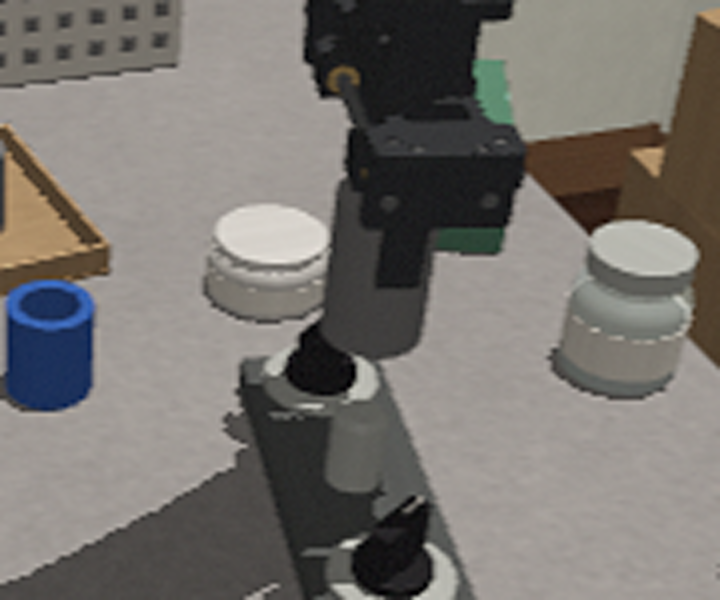

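View pics/w15.png

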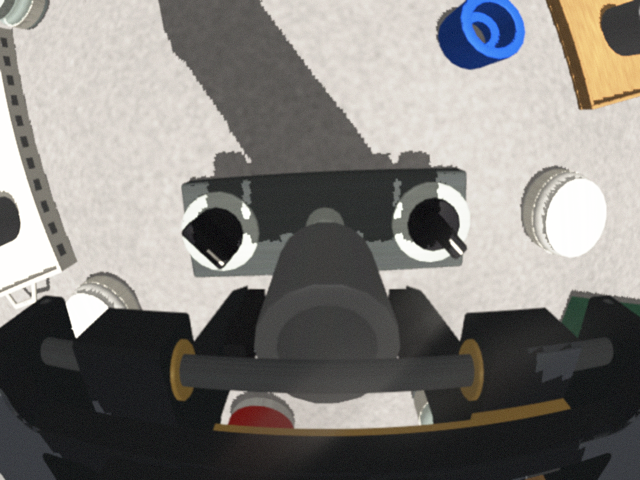

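Request:
move_arm(
  increments=[0,-1,-30,0,0,0,255,0,0,-18,0,0,0,255,0,0,-6,0,0,0,255,0,0,-6,0,0,0,255,0,0,0,0,0,0,255],
)

```text
time_s: 41.42
tcp_pos: [0.6771, 0.0135, 0.1092]
eef_rot: [-0.555, -0.438, 0.438, 0.555]
ft_force: [0.1, -0.4, -2.3]
finger_gap: 0.0538
```

Request:
move_arm(
  increments=[0,0,-6,0,0,0,255,0,0,-6,0,0,0,255,0,0,0,0,0,0,255],
)

```text
time_s: 41.8
tcp_pos: [0.6766, 0.0133, 0.0964]
eef_rot: [-0.555, -0.437, 0.438, 0.556]
ft_force: [0.4, -0.9, -1.9]
finger_gap: 0.054
```

Tight level would be at TCP ≈ 0.094–0.095.

Request:
move_arm(
  increments=[0,0,-3,0,0,0,255,0,0,-3,0,0,0,255,0,0,0,0,0,0,255],
)

```text
time_s: 42.18
tcp_pos: [0.6768, 0.0134, 0.0908]
eef_rot: [-0.555, -0.438, 0.438, 0.555]
ft_force: [-0.2, -0.2, -2.0]
finger_gap: 0.0541
```

Request:
move_arm(
  increments=[0,0,-3,0,0,0,255,0,0,0,0,0,0,255],
)

```text
time_s: 42.42
tcp_pos: [0.6768, 0.0134, 0.0878]
eef_rot: [-0.555, -0.438, 0.438, 0.555]
ft_force: [0.6, -0.6, -1.7]
finger_gap: 0.0539
```

Good so far; block contact is expected at about 0.071.

Request:
move_arm(
  increments=[0,0,-6,0,0,0,255,0,0,-6,0,0,0,255,0,0,-2,0,0,0,255,0,0,0,0,0,0,255],
)

```text
time_s: 42.92
tcp_pos: [0.6768, 0.0134, 0.0737]
eef_rot: [-0.555, -0.438, 0.438, 0.555]
ft_force: [0.3, -0.1, -2.3]
finger_gap: 0.0535
```

Request:
move_arm(
  increments=[0,0,-2,0,0,0,255,0,0,-2,0,0,0,255,0,0,0,0,0,0,255],
)

```text
time_s: 43.3
tcp_pos: [0.6776, 0.0134, 0.0722]
eef_rot: [0.556, 0.438, -0.437, -0.555]
ft_force: [-3.9, -0.6, 9.8]
finger_gap: 0.0538
```

Request:
move_arm(
  increments=[0,0,0,0,0,0,90,0,0,0,0,0,0,90,0,0,0,0,0,0,90,0,0,0,0,0,0,90,0,0,0,0,0,0,90],
)

```text
time_s: 43.92
tcp_pos: [0.677, 0.0134, 0.0699]
eef_rot: [-0.555, -0.438, 0.438, 0.555]
ft_force: [0.6, 0.7, -0.0]
finger_gap: 0.057
```

```bash
python3 st.py; python3 -c "
from h import *
snap('side','s16.png')
crop('s16.png','s16c.png',320,120,500,270,4)"
```

```text
t 43.925 q [ 0.0813  0.9811 -0.3343  1.5021  0.4209  0.7303  0.9036] tcp [0.677  0.0134 0.0699] yaw 1.3350188514068424 tilt [-0.0002  0.0001 -1.    ] F [ 0.5509  0.6873 -0.0052] T [-0.0121 -0.0171  0.0222] gap 0.05702274072247082
```

View pics/s16c.png

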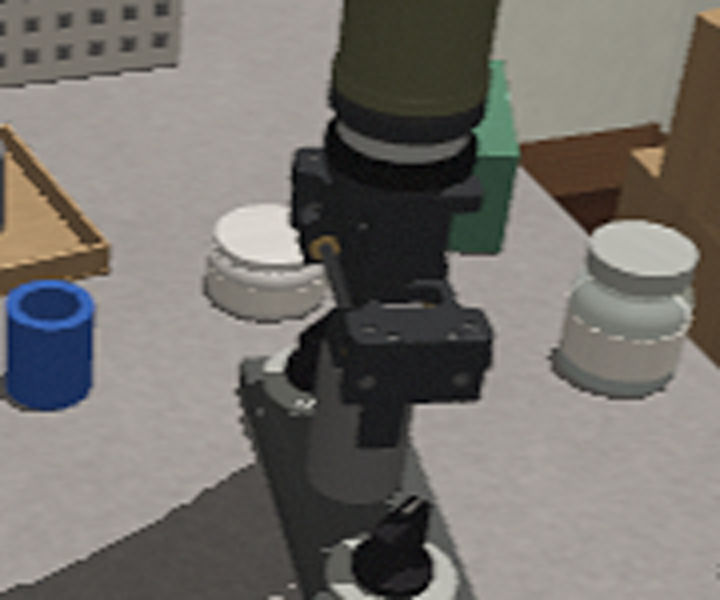

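Request:
move_arm(
  increments=[0,0,0,0,0,0,255,0,0,0,0,0,0,255,0,0,0,0,0,0,255,0,0,20,0,0,0,255,0,0,40,0,0,0,255,0,0,40,0,0,0,255],
)

```text
time_s: 44.72
tcp_pos: [0.677, 0.0136, 0.1722]
eef_rot: [-0.555, -0.438, 0.438, 0.555]
ft_force: [0.9, 0.1, -0.9]
finger_gap: 0.0541
```

Request:
move_arm(
  increments=[-23,-40,0,0,0,0,255,-23,-40,0,0,0,0,255,-22,-40,0,0,0,0,255,-22,-40,0,0,0,0,255,-22,-40,0,0,0,0,255,-22,-41,0,0,0,0,255,-22,-41,0,0,0,0,255,-23,-41,0,0,0,0,255,-23,-40,0,0,0,0,255,0,0,0,0,0,0,255,0,0,0,0,0,0,255],
)

```text
time_s: 46.1
tcp_pos: [0.4757, -0.3491, 0.171]
eef_rot: [0.556, 0.438, -0.437, -0.555]
ft_force: [0.3, 0.1, -2.2]
finger_gap: 0.0536
```

```bash
python3 st.py; python3 -c "
from h import *
snap('wrist','w17.png')"
```

```text
t 46.1 q [ 0.8059  0.756  -0.4384  1.7332  0.4399  0.75    1.481 ] tcp [ 0.4757 -0.3491  0.171 ] yaw 1.3351476555718804 tilt [ 0.0017  0.0002 -1.    ] F [ 0.2765  0.1342 -2.1805] T [0.0111 0.0289 0.0198] gap 0.05356653238881389
```

View pics/w17.png

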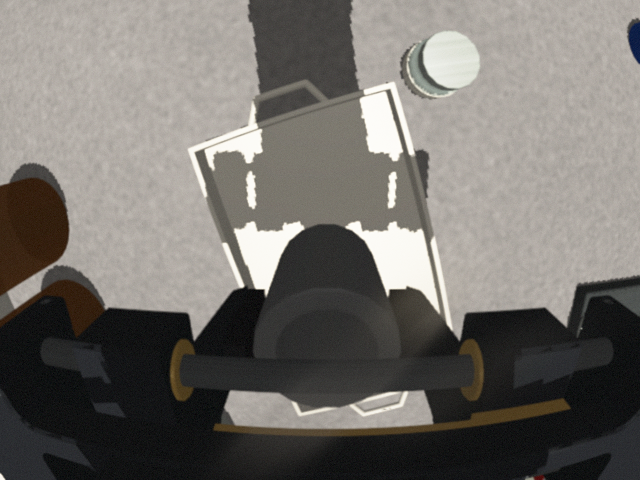

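Request:
move_arm(
  increments=[0,0,-50,0,0,0,255,0,0,-45,0,0,0,255,0,0,-12,0,0,0,255,0,0,-5,0,0,0,255,0,0,0,0,0,0,255],
)

```text
time_s: 46.78
tcp_pos: [0.4763, -0.3497, 0.0593]
eef_rot: [0.556, 0.438, -0.437, -0.555]
ft_force: [-0.1, 0.4, -1.6]
finger_gap: 0.0538
```

Request:
move_arm(
  increments=[0,0,-2,0,0,0,255,0,0,-2,0,0,0,255,0,0,-2,0,0,0,255],
)

```text
time_s: 47.15
tcp_pos: [0.4751, -0.3498, 0.0523]
eef_rot: [0.556, 0.438, -0.438, -0.555]
ft_force: [-0.2, 0.5, -2.1]
finger_gap: 0.0542
```

Request:
move_arm(
  increments=[0,0,-1,0,0,0,255,0,0,-1,0,0,0,255,0,0,0,0,0,0,255],
)

```text
time_s: 47.52
tcp_pos: [0.4752, -0.3498, 0.0518]
eef_rot: [0.556, 0.438, -0.438, -0.555]
ft_force: [-3.5, -0.1, 13.1]
finger_gap: 0.0539
```

Floor contact. I release, rise and go clear.

Request:
move_arm(
  increments=[0,0,1,0,0,0,255,0,0,0,0,0,0,50,0,0,0,0,0,0,50,0,0,10,0,0,0,50,0,0,50,0,0,0,50,0,0,50,0,0,0,50,0,0,50,0,0,0,50,-20,40,0,0,0,0,50,-20,40,0,0,0,0,50,0,40,0,0,0,0,50,0,40,0,0,0,0,50,0,0,0,0,0,0,50],
)

```text
time_s: 49.02
tcp_pos: [0.4354, -0.1864, 0.2119]
eef_rot: [-0.554, -0.44, 0.439, 0.554]
ft_force: [-0.0, -0.1, 0.2]
finger_gap: 0.0711
```

Request:
move_arm(
  increments=[0,40,0,0,0,0,50,0,40,0,0,0,0,50,0,40,0,0,0,0,50,0,0,0,0,0,0,50,0,0,0,0,0,0,50],
)

```text
time_s: 49.65
tcp_pos: [0.4352, -0.071, 0.2112]
eef_rot: [0.556, 0.437, -0.437, -0.555]
ft_force: [0.5, -1.0, -1.0]
finger_gap: 0.0706
```

```bash
python3 st.py; python3 -c "
from h import *
snap('top','t18.png');snap('side','s18.png')"
```

```text
t 49.65 q [ 0.3398  0.5284 -0.4279  2.1215  0.4011  0.5687  0.9549] tcp [ 0.4352 -0.071   0.2112] yaw 1.3334757487454887 tilt [ 0.0001 -0.001  -1.    ] F [ 0.4974 -1.0098 -1.0359] T [-0.0082  0.0091 -0.0081] gap 0.07057990157589203
```

View pics/t18.png

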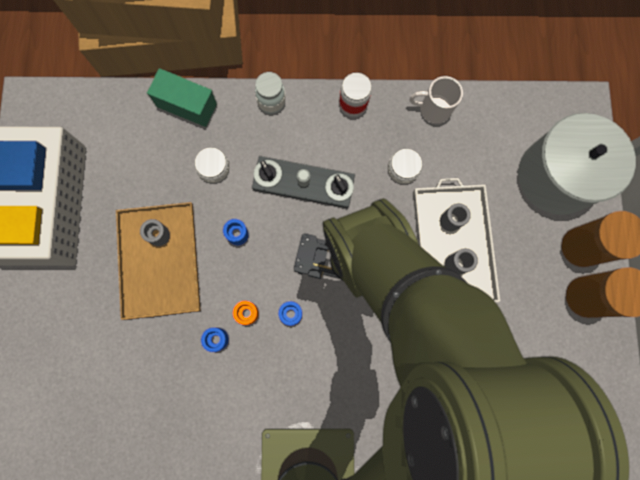

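View pics/s18.png

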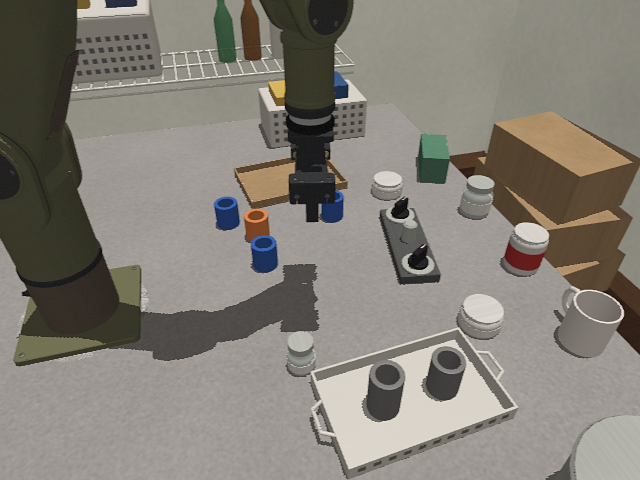

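```bash
python3 -c "
from h import *
print(order.sign_off())"
```

```text
the job is handed in; nothing more can be done
None
```

The job is done and handed in at about 50 s of the 210 s allowed. No verdict came back.

- **Knobs:** I turned both clockwise until the torque jumped (about 0.5 N m on the left, 0.4 N m on the right). Both stopped at almost the same gripper angle, −1.13 and −1.12 rad. The last pictures show both bars still there.
- **Short sleeve:** It stopped 23 mm above the block, so it is tight. It stands upright in the cardboard tray.
- **Medium and tall sleeves:** Both went right down to the block, so they are good. They stand upright in the white basket.
- **Last checks:** The top and side pictures show all three sleeves upright in the right places. The tins, the pepper jar and the blue and orange look-alikes look unmoved, and the gripper is clear of everything. In the last top picture the arm hides the pepper jar, so only the side view confirms it.
- **Disagreement:** The cameras differed by about 3–8 mm on some positions. I corrected for this with the positions measured when gripping the knobs and the short sleeve, and every sleeve went onto the post at the first try.

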